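# Knock the stop pin of a sample chute and catch the blocks

### The job

Stand the empty blue tray on the bench under the mouth of the sloping sample chute and let go of it, then knock the red-headed sprung pin beside the chute down with the mallet (never with the hand), with a brisk blow square along the pin, and keep it fully down until all three metal blocks have slid into the tray. Then let the pin spring back up and stand the mallet upright in the middle of its round black rubber pad, head down as you found it. Leave the tray with the blocks standing by the chute's mouth, do not handle the blocks, and leave the cup, the lens post and the white laser box where they are.

Things in the scene. Friction and masses are not known exactly. Their poses are not given: they have to be found in the camera images.
- chute: Fixed aluminium chute on a dark base (base x 80 to 230, y -50 to 50, 12 mm high). Origin on the bench right below the middle of the mouth's lip; +x uphill, +y to the side with the pin, z up. Floor 95 mm high at the lip, climbs 30 degrees for 270 mm; channel 54 mm wide inside, 62 outside; walls 29 mm high. Tray fits lengthwise along x, its centre about 95 mm downhill of the origin.
- chute_mouth (a point): Middle of the lip of the chute's mouth, on its floor, 95 mm above the bench (underside of the lip: 90 mm); axes as chute.
- lamp_bar (a point): Centre of the underside of a white lamp bar fixed above the chute: 30 mm (chute x) by 170 mm (chute y) by 22 mm, underside 338 mm above the bench, 115 mm uphill of the mouth. A 12 mm rod carries it from the side away from the pin (chute x 205, y -75 mm).
- pin_top (a point): Middle of the flat top of the pin's red head (30 mm diameter, 10 mm thick). Its z axis is the pin's axis, square to the chute's floor: it leans 30 degrees from vertical towards downhill (x uphill along the slope, y as the chute's). The head is 65 mm from the chute's middle line, 50 mm above the level of the channel's floor; the point moves with the pin.
- pin (a joint): Travel of the sprung pin along its axis into the guide: 0 up (a red gate plate across the channel holds the blocks back), 0.022 m fully down (gate below the floor). It takes about 5 N to start and 13 N at the bottom, and springs back when let go.
- tray: Loose open blue tray, outside 170 (x) by 130 (y) by 60 mm high, walls 4 mm, 0.3 kg. Origin at the centre of its underside. A yellow upright tab to lift it by stands on the outside of the middle of its +y long wall.
- tray_tab (a point): Middle of the top edge of the tray's tab: 95 mm above the tray's underside, 69 mm from its middle; the tab is 12 mm thick (tray y), 50 mm wide (tray x), and stands 35 mm above the rim.
- mallet: Loose in-line mallet, round, 160 mm long, about 0.3 kg: orange head 46 mm diameter, 50 mm long, then a wooden handle 26 mm diameter, 110 mm long, on the same axis. Origin at the centre of the flat striking face, +z towards the handle's end. It stands head down on the pad.
- pad: Fixed round black rubber pad, 96 mm diameter, 6 mm high; origin at the centre of its underside on the bench.
- block_a: Metal block with a blue inlay, 60 by 38 by 24 mm, 0.09 kg, lying in the chute with its length along the slope, the lowest one, against the gate. Origin at its centre.
- block_b: Second block, as block_a, behind it uphill.
- block_c: Third block, as block_a, uppermost.
- cup: Clear plastic cup, rim 72 mm across, 100 mm high, bystander. Origin at the centre of its underside.
- post: Lens on a steel post, bystander: dark base 56 mm across, lens holder 40 mm across at 120 mm, 140 mm high in all. Origin at the centre of its underside.
- laser: White laser box with a black band, 110 (x) by 45 by 45 mm, bystander. Origin at the centre of its underside.
Not all that is in view belongs to the job. Leave any brown or green look-alike of the tray alone.

How it is judged (in metres and radians):
On the way, in this order (a step that is already met when the one before it is completed fails the run):
1. the empty tray stands released on the bench under the chute's mouth (middle within 130 mm of the mouth, seen from above) (horizontal distance between tray and chute_mouth below 0.13 m and height (world z) of tray below 0.006 m and angle between tray's own z axis and vertical below 0.08 rad and linear speed of tray below 0.03 m/s and contact force between the fingers and tray below 0.3 N), for 0.2 s.
2. the mallet, within 15 degrees of the pin's axis, strikes the pin and drives it down at over 0.04 m/s (velocity of joint pin above 0.04 m/s and value of joint pin between 0.002 and 0.017 m and contact force between mallet and pin above 1 N and angle between the z axis of mallet and the z axis of pin_top, either way round below 0.262 rad).
3. the mallet holds the pin fully down (over 19 of its 22 mm) (value of joint pin above 0.019 m and contact force between mallet and pin above 1 N), for 0.2 s.
At the end, for the whole second after the job is handed in: All three blocks lie at rest inside the tray; the tray stands flat on the bench with its middle within 160 mm of the chute's mouth (seen from above); the pin is back up (within 3 mm); the mallet stands upright, head down, at rest on the pad with its axis within 25 mm of the pad's centre (x of block_a in the frame of tray between -0.083 and 0.083 m and y of block_a in the frame of tray between -0.063 and 0.063 m and z of each of block_a, block_b, block_c in the frame of tray below 0.065 m and linear speed of each of block_a, block_b, block_c below 0.03 m/s and x of block_b in the frame of tray between -0.083 and 0.083 m and y of block_b in the frame of tray between -0.063 and 0.063 m and x of block_c in the frame of tray between -0.083 and 0.083 m and y of block_c in the frame of tray between -0.063 and 0.063 m and height (world z) of tray below 0.006 m and angle between each of tray, mallet's own z axis and vertical below 0.08 rad and horizontal distance between tray and chute_mouth below 0.16 m and value of joint pin below 0.003 m and horizontal distance between mallet and pad below 0.025 m and height (world z) of mallet below 0.01 m and linear speed of mallet below 0.02 m/s); the robot touches nothing.
It fails at once if the cup is moved more than 20 mm or tipped (distance of cup from where it was at the start of the episode above 0.02 m or angle between cup's own z axis and vertical above 0.3 rad).
It fails at once if the post is moved more than 20 mm or tipped (distance of post from where it was at the start of the episode above 0.02 m or angle between post's own z axis and vertical above 0.3 rad).
It fails at once if the laser is moved more than 20 mm or tipped (distance of laser from where it was at the start of the episode above 0.02 m or angle between laser's own z axis and vertical above 0.3 rad).
It fails at once if the hand pushes the pin or its gate (over 1 N) (contact force between any of the fingers, the arm and pin above 1 N).
It fails at once if the hand handles a block (over 1 N) (contact force between any of the fingers, the arm and block_a above 1 N or contact force between any of the fingers, the arm and block_b above 1 N or contact force between any of the fingers, the arm and block_c above 1 N).
It also fails if it takes over 72 s, if anything falls off the work surface, if the arm or the gripper's body presses on something with over 40 N, if the wrist force passes 120 N, or if a joint passes its speed limit or range.

### The arm

A 6-joint arm with a two-finger parallel gripper is mounted at the origin on the work surface. World frame = base frame: x ahead of the robot, y to its left, z up, the work surface at z = 0. Lengths are in mm, angles in rad, forces in N, time in s.
With the tool pointing down it reaches from about 275 to 750 mm from the base axis. Payload 10.2 kg.
Tool frame: the origin (TCP) lies between the finger pads; the fingertips stand 11 mm ahead of it and the grasp point (between the pads) lies 8 mm behind it (ctrl.nose_length is the distance from the TCP to the fingertips, in mm); x points along the fingers, y is the direction in which the jaws open and shut, and the axes are right-handed (so a half turn about x gives the same grasp; the last joint's range is limited). The gripper opens to 85 mm and grips with 20 to 120 N. Pads are 22 mm wide; open, the fingers measure 114 mm over their backs; the gripper's body (76 mm by 85 mm) begins 54 mm behind the grasp point. The pads swing forward as they close: fully open they stand 13 mm farther back than shut.
Start: joints at [-1.487, 0.313, 1.498, -0, 1.331, -0.223], TCP at [158.542, -500.495, 242.294] pointing down, gripper open.
Joint ranges: [-2.94, 2.94], [-0.97, 2.17], [0.19, 2.56], [-1.23, 4.37], [0.02, 3.11], [-2.88, 2.88]. Speed limits (rad/s): [2.39, 2.39, 3.01, 3.14, 3.14, 3.14].

### API

Orientations are given as a unit quaternion [w, x, y, z].
In Python, from rig import ctrl, capture, ticket gives the robot as it stands.
- The arm moves only by the tool step_arm, never from a script. Its argument "commands" is a list of rows, each a list of 2 entries, a list of its own where there are three numbers: the shift along the world's x, y, z normalised to -1 to 1, where 1 is 0.04 m, then the turn about the world's z normalised to -1 to 1, where 1 is 180 degrees. A call has 1 to 5 rows; each row shifts and turns the commanded pose from where the row before left it; what a row does not reach is not made up. A row lasts 1/10 s, in which the tool goes at most 50 mm and 8.59 degrees, less where a joint would pass 70% of its speed; a pose out of reach is approached as far as the arm can. A call with a number of a shift or a turn outside -1 to 1 is refused whole. A call with a gripper value outside its range is refused whole. "gripper" is the closure, from -1 (fully open) to 1 (shut), so that 0 is half open, set as the call begins (left out, the last holds). The fingers move at their own pace and stop on an object; "force" is the grip in N (left out, the last holds). Time passes only in rows, so rows that do not move let the fingers close. It gives the time, the measured TCP pose, the force and the opening at its end, in the units of the state.
- ctrl.sense(): the state, without advancing time (a new reading comes with each control period).
- capture(name): name is "scene" or "top"; returns a dict with "image" (480x640x3 uint8, blue, green, red), "fov_y" (degrees; the focal length in pixels is half the picture's height over the tangent of half this angle, whatever the lens; pixels are square), "cx", "cy" (the principal point, pixels), "origin" and "orientation" of the camera in the world. Camera axes: x right, y down, z forward; pixel columns grow to the right and rows downward; lengths in mm; the calibration is good to about 2 mm. A picture is of the moment at which its call begins. There is no depth.
- ticket.finish_job(): hands the job in, once; it reports no verdict.
The state is a dict: "time_s": time; "joints": joint angles; "dq": joint speeds; "tau": joint torques, N m; "eef_pos": TCP position; "ee_rot": TCP orientation; "force": force on the tool from outside, world axes, zero at the start; "wrist_torque": the same for the moment, N m; "grip_width": opening from 0.0 (shut) to 1.0 (fully open).
Only numpy, scipy, OpenCV 4.12 (cv2) and the standard library are available. Lean on these libraries where they do the work, as an engineer would, in place of code of your own. Each camera call takes 0.05 s, during which the arm holds its last target.

## Working session

There is one attempt and no reset: what is moved stays moved. The work goes in short steps, Python scripts to look and compute and a tool call to move; the robot and the scene stay as the last step left them, time stands still between calls to the robot, and variables do not carry over. Pictures are saved under pics/ and viewed, and the job is handed in when it is done.

Besides the shell and the picture viewer there is one more tool, called after "Request:" by a JSON object that holds its "method" and its "body", one argument or row to a line. step_arm: Moves the arm, as the interface text tells. Its arguments: {"type":"object","properties":{"commands":{"type":"array","items":{"type":"array"}},"gripper":{"type":"number"},"force":{"type":"number"}},"required":["commands"]}

```bash
ls -la; mkdir -p pics; cat > h.py <<'E'
import numpy as np, cv2
from rig import ctrl, capture, ticket
from scipy.spatial.transform import Rotation as R
def cam(c):
    f=240/np.tan(np.radians(c['fov_y'])/2); q=c['orientation']
    return f,c['cx'],c['cy'],np.array(c['origin'],float),R.from_quat([q[1],q[2],q[3],q[0]]).as_matrix()
def ray(c,u,v):
    f,cx,cy,o,M=cam(c); d=M@np.array([(u-cx)/f,(v-cy)/f,1]); return o,d
def atz(c,u,v,z):
    o,d=ray(c,u,v); return o+d*(z-o[2])/d[2]
def proj(c,p):
    f,cx,cy,o,M=cam(c); q=M.T@(np.array(p,float)-o); return np.array([f*q[0]/q[2]+cx,f*q[1]/q[2]+cy])
def tri(c1,p1,c2,p2):
    o1,d1=ray(c1,*p1);o2,d2=ray(c2,*p2)
    A=np.stack([d1,-d2],1); s=np.linalg.lstsq(A,o2-o1,rcond=None)[0]
    a=o1+d1*s[0];b=o2+d2*s[1]; return (a+b)/2,np.linalg.norm(a-b)
def snap(n,tag):
    c=capture(n); cv2.imwrite(f'pics/{tag}.png',c['image']); import pickle; pickle.dump(c,open(f'pics/{tag}.pkl','wb')); return c
def load(tag):
    import pickle; return pickle.load(open(f'pics/{tag}.pkl','rb'))
def crop(tag,x0,y0,x1,y1,s,out):
    im=cv2.imread(f'pics/{tag}.png')[y0:y1,x0:x1]; cv2.imwrite(f'pics/{out}.png',cv2.resize(im,None,fx=s,fy=s,interpolation=cv2.INTER_CUBIC))
E
python3 - <<'E'
from h import *
for n in('scene','top'):
    c=snap(n,n+'0'); print(n,c['fov_y'],c['cx'],c['cy'],c['origin'],c['orientation'])
s=ctrl.sense(); print(s); print(ctrl.nose_length,[a for a in dir(ctrl) if a[0]!='_'])
E
```

```text
total 12
drwxr-xr-x  3 agent agent 4096 Dec  6 14:54 .
drwxr-xr-x 23 root  root  4096 Dec  6 14:54 ..
drwxr-xr-x  2 agent agent 4096 Dec  6 14:54 pics
scene 45.88443171538526 314.16816137411735 245.1455744844264 [1219.2606471   178.55372314 1223.55299679] [-0.17625575  0.52919799  0.78297002 -0.27539307]
top 53.03478756105801 321.70811134975213 248.71833089202272 [ 326.29296548 -147.50790007 1213.42473396] [-0.08005636  0.71003447 -0.69748296  0.05440179]
{'time_s': 0.1, 'joints': array([-1.48739006e+00,  3.13397908e-01,  1.49837120e+00, -1.41691478e-05,
        1.33101114e+00, -2.23392214e-01]), 'dq': array([ 1.24681439e-03, -1.32546179e-05, -2.58317449e-03,  4.76032768e-04,
        2.63441178e-05, -3.61578924e-04]), 'tau': array([ 3.07087525e-03, -4.12903082e+01, -2.60146344e+01, -1.55212056e-04,
        3.02514694e-03, -1.86767227e-05]), 'eef_pos': array([ 158.5241359, -500.2595464,  241.7865258]), 'ee_rot': array([ 0.10762671,  0.69882771,  0.10846509, -0.69877869]), 'force': array([ 1.65257106, -0.25000915,  1.0942684 ]), 'wrist_torque': array([ 0.01452654, -0.01430418,  0.00109876]), 'grip_width': 1.0014523506990047}
11.0 ['PlanningError', 'nose_length', 'sense']
```

View pics/scene0.png

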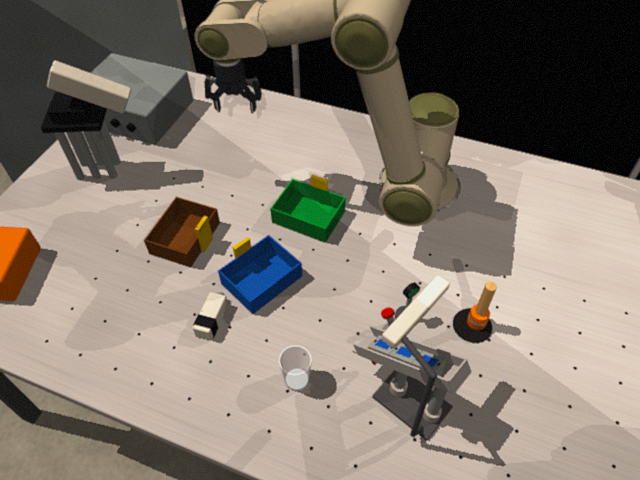

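View pics/top0.png

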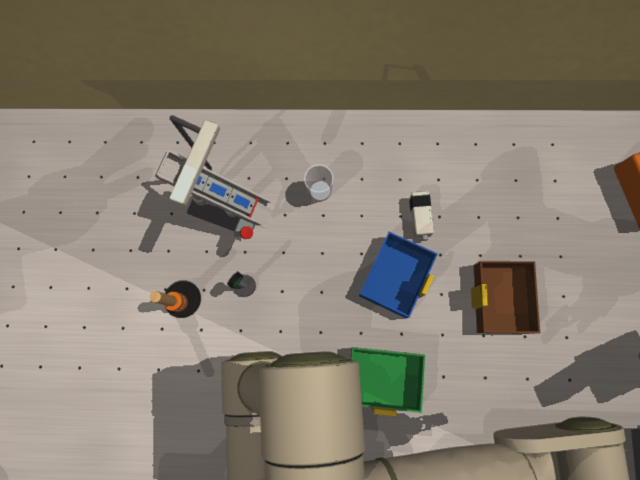

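Candidates for the tray: blue (scene 260,272 / top 399,273), brown (182,231 / 507,297) and green (308,209 / 388,379). I choose the blue one. The chute mouth is near top (262,213), the pin's red head at (247,232), the mallet on its pad at (182,299), the post at (240,283), the cup at (319,183) and the laser at (423,214). I'll check in close crops.

```bash
python3 - <<'E'
from h import *
crop('top0',340,180,460,330,4,'c1'); crop('top0',140,100,300,240,5,'c2'); crop('scene0',340,260,500,440,4,'c3'); crop('scene0',200,220,320,340,5,'c4'); crop('top0',140,240,270,330,6,'c5')
E
```

```text
(no output)
```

View pics/c1.png

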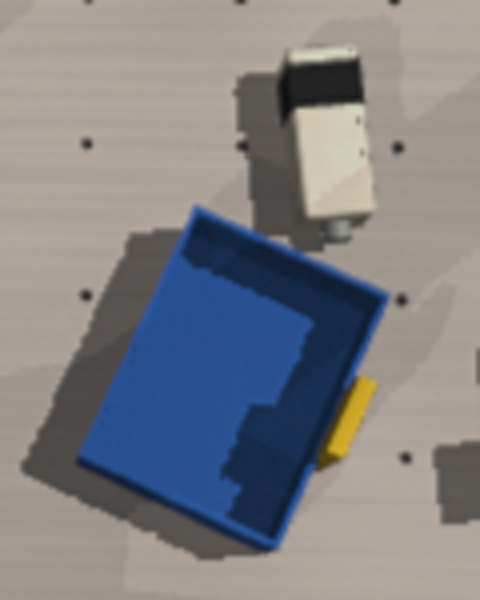

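View pics/c2.png

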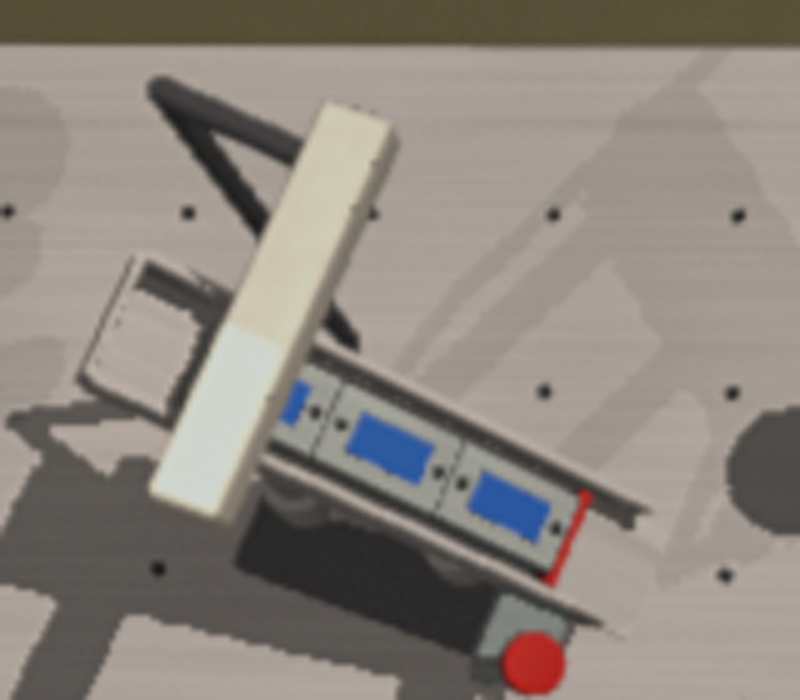

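View pics/c3.png

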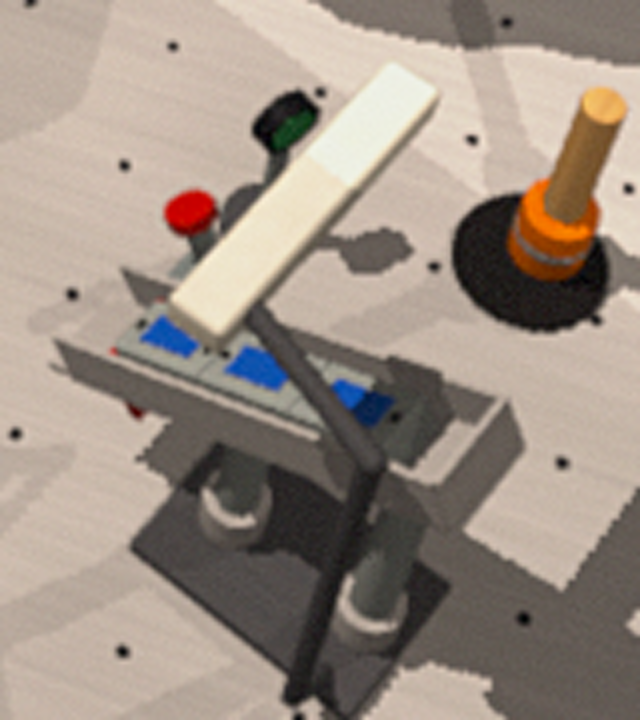

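View pics/c4.png

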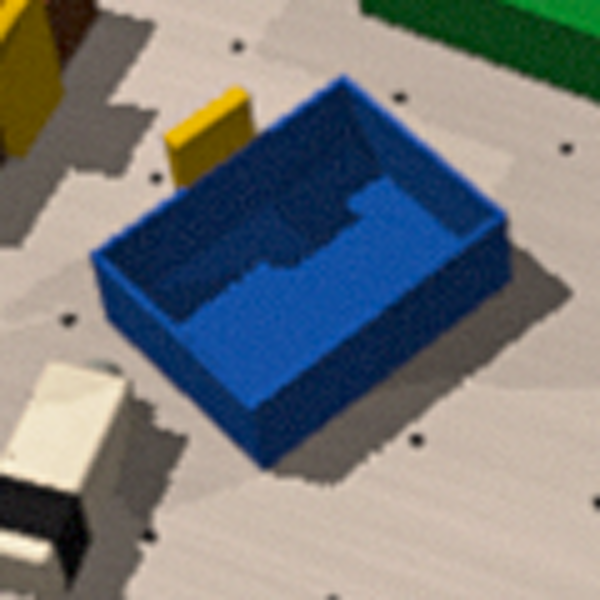

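View pics/c5.png

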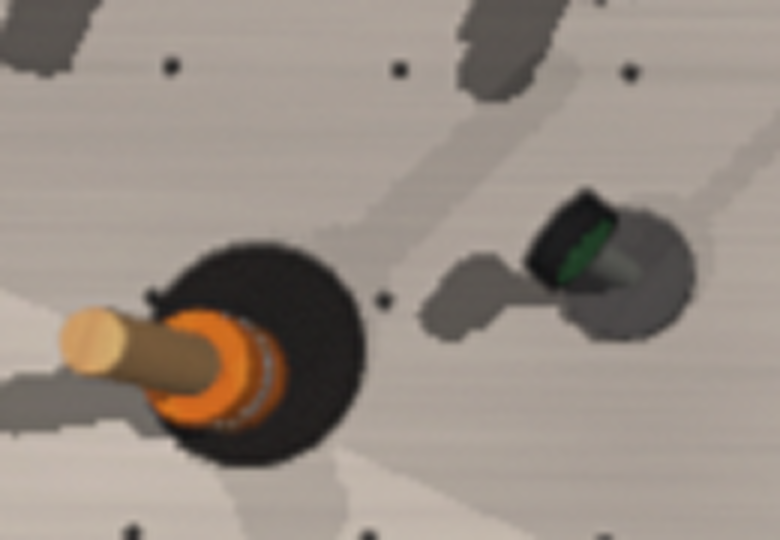

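```bash
cat > m.py <<'E'
from h import *
from scipy.optimize import least_squares
T=load('top0');S=load('scene0')
c1=lambda u,v:(340+u/4,180+v/4); c2=lambda u,v:(140+u/5,100+v/5); c3=lambda u,v:(340+u/4,260+v/4); c4=lambda u,v:(200+u/5,220+v/5); c5=lambda u,v:(140+u/6,240+v/6)
tt=[c1(195,207),c1(388,297),c1(272,550),c1(80,460)]; ss=[c4(95,257),c4(258,405)]
print('tray rim top'); P=[atz(T,*p,60) for p in tt]; print(np.round(P,1)); print([round(np.linalg.norm(P[i]-P[(i+1)%4]),1) for i in range(4)],np.mean(P,0).round(1))
Q=[atz(S,*p,60) for p in (c4(95,257),c4(343,78),c4(505,215),c4(258,405))]; print('scene',np.round(Q,1),np.mean(Q,0).round(1))
print('tab',tri(T,c1(352,418),S,c4(208,118)))
print('pin',tri(T,c2(533,662),S,c3(190,212)))
print('mallet end',tri(T,c5(95,342),S,c3(603,105)))
print('pad',atz(T,*c5(252,354),6),atz(S,*c3(530,260),6))
print('post',atz(T,*c5(625,274),10)); print('post lens',tri(T,c5(570,240),S,c3(285,122)))
def fit(p):
    x,y,a,s=p; ex=np.array([np.cos(a),np.sin(a),0]); ey=np.array([-np.sin(a),np.cos(a),0]); ez=np.array([0,0,1.])
    W=lambda X,Y,Z: np.array([x,y,0])+ex*X+ey*Y+ez*Z
    r=[]
    lam=[(100,-85,c2(398,140),360-0),]
    for X,Y,Z,c,px in [(130,-85,360,T,c2(330,100)),(100,-85,360,T,c2(392,128)),(130,85,360,T,c2(150,488)),(100,85,360,T,c2(215,517)),
      (s*.866-25,65,95+s*.5+43.3,T,c2(533,662)),(s*.866-25,65,95+s*.5+43.3,S,c3(190,212)),
      (80,-50,12,S,c3(132,547)),(230,50,12,S,c3(450,588)),(130,85,360,S,c3(388,62)),(100,-85,360,S,c3(175,298))]:
        q=proj(c,W(X,Y,Z)); r+=list(q-np.array(px))
    return np.array(r)
if __name__=='__main__':
    o=least_squares(fit,[640,150,2.0,60],loss='soft_l1'); print(o.x,np.degrees(o.x[2])); print(fit(o.x).reshape(-1,2).round(1))
E
python3 m.py
```

```text
tray rim top
[[ 593.1 -266.4   60. ]
 [ 538.8 -382.3   60. ]
 [ 385.8 -310.6   60. ]
 [ 436.9 -197.1   60. ]]
[np.float64(127.9), np.float64(169.0), np.float64(124.5), np.float64(170.8)] [ 488.6 -289.1   60. ]
scene [[ 545.7 -375.5   60. ]
 [ 393.9 -308.1   60. ]
 [ 445.3 -193.    60. ]
 [ 594.7 -259.8   60. ]] [ 494.9 -284.1   60. ]
tab (array([ 461.3111734 , -352.89028611,   84.9037801 ]), np.float64(3.5860825694569827))
pin (array([564.80048482,  65.49982571, 155.81184319]), np.float64(2.1697738010140304))
mallet end (array([414.661536  , 259.85517786, 158.95192899]), np.float64(1.9038927647656763))
pad [423.96029464 250.29684522   6.        ] [428.4783306  254.04912768   6.        ]
post [460.10475198  92.84528038  10.        ]
post lens (array([460.99152834,  94.48332452, 115.08506256]), np.float64(1.2803658013481514))
[620.3524902   22.58860415   1.24040603  53.64556019] 71.07003018032677
[[-2.2 -1.6]
 [-0.3 -2.5]
 [-1.3  0.8]
 [ 0.3  0.2]
 [-0.5 -1.2]
 [-1.  -2.1]
 [-1.9 -2.1]
 [-0.1 -2.8]
 [12.7  5.5]
 [-3.  -1. ]]
```

```bash
sed -i 's/(130,85,360,S,c3(388,62))/(100,85,360,S,c3(388,62)),(130,85,360,S,c3(438,95)),(130,-85,360,S,c3(222,322))/' m.py; python3 m.py | tail -14; python3 - <<'E'
from m import *
o=least_squares(fit,[640,150,1.1,60],loss='soft_l1'); x,y,a,s=o.x; np.save('chute.npy',o.x)
ex=np.array([np.cos(a),np.sin(a),0]); ey=np.array([-np.sin(a),np.cos(a),0]); W=lambda X,Y,Z: np.array([x,y,0])+ex*X+ey*Y+np.array([0,0,Z])
for n,c in(('top',T),('scene',S)):
    im=c['image'].copy()
    def L(p,q,col=(0,0,255)): cv2.line(im,tuple(np.round(proj(c,p)*16).astype(int)),tuple(np.round(proj(c,q)*16).astype(int)),col,1,cv2.LINE_AA,4)
    for Y in(-27,27,-31,31):
        L(W(0,Y,95),W(233.8,Y,230)); L(W(-14.5,Y,120),W(219,Y,255),(0,255,0))
    L(W(0,-31,95),W(0,31,95)); L(W(-14.5,-31,120),W(-14.5,31,120),(0,255,0))
    cor=[(80,-50),(230,-50),(230,50),(80,50)]
    for i in range(4): L(W(*cor[i],12),W(*cor[(i+1)%4],12),(255,0,255))
    cor=[(100,-85),(130,-85),(130,85),(100,85)]
    for i in range(4): L(W(*cor[i],338),W(*cor[(i+1)%4],338),(255,0,255))
    b={'top':(140,100,300,240),'scene':(340,260,500,440)}[n]; im=im[b[1]:b[3],b[0]:b[2]]; cv2.imwrite(f'pics/f_{n}.png',cv2.resize(im,None,fx=4,fy=4,interpolation=cv2.INTER_CUBIC))
E
```

```text
post lens (array([460.99152834,  94.48332452, 115.08506256]), np.float64(1.2803658013481514))
[619.6745598   24.21293384   1.22578669  50.99377346] 70.23240390281576
[[-2.1 -2. ]
 [-0.3 -2.6]
 [-2.4 -0. ]
 [-0.8 -0.4]
 [-0.6 -0.7]
 [-0.8 -2. ]
 [-1.7 -1.9]
 [ 0.2 -1.6]
 [ 0.  -2.4]
 [ 1.2 -1.8]
 [-0.8  3.5]
 [-3.1 -0.8]]
tray rim top
[[ 593.1 -266.4   60. ]
 [ 538.8 -382.3   60. ]
 [ 385.8 -310.6   60. ]
 [ 436.9 -197.1   60. ]]
[np.float64(127.9), np.float64(169.0), np.float64(124.5), np.float64(170.8)] [ 488.6 -289.1   60. ]
scene [[ 545.7 -375.5   60. ]
 [ 393.9 -308.1   60. ]
 [ 445.3 -193.    60. ]
 [ 594.7 -259.8   60. ]] [ 494.9 -284.1   60. ]
tab (array([ 461.3111734 , -352.89028611,   84.9037801 ]), np.float64(3.5860825694569827))
pin (array([564.80048482,  65.49982571, 155.81184319]), np.float64(2.1697738010140304))
mallet end (array([414.661536  , 259.85517786, 158.95192899]), np.float64(1.9038927647656763))
pad [423.96029464 250.29684522   6.        ] [428.4783306  254.04912768   6.        ]
post [460.10475198  92.84528038  10.        ]
post lens (array([460.99152834,  94.48332452, 115.08506256]), np.float64(1.2803658013481514))
```

View pics/f_top.png

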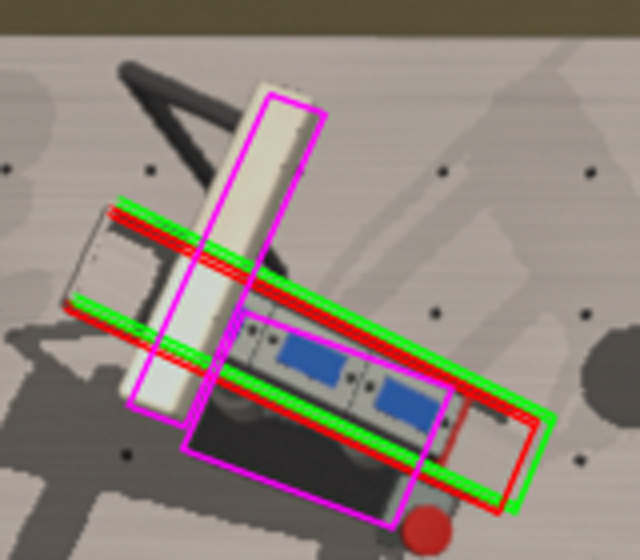

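View pics/f_scene.png

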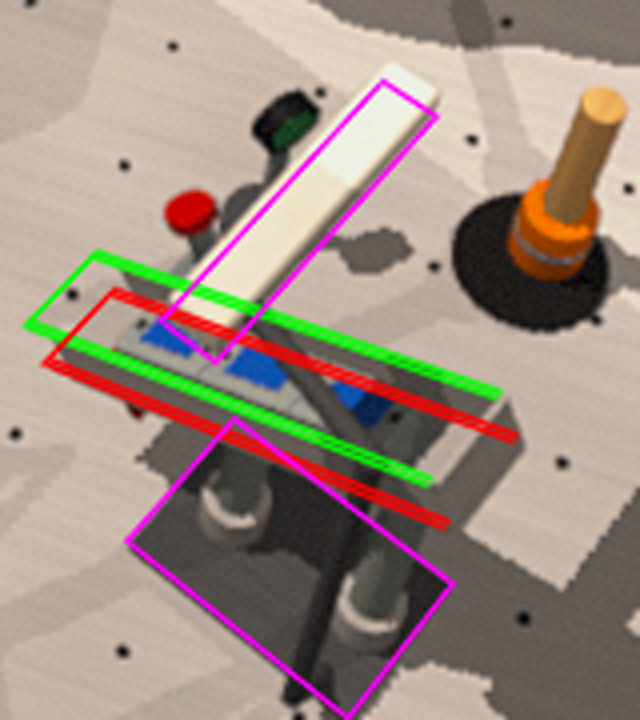

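```bash
python3 - <<'E'
from m import *
x,y,a,s=np.load('chute.npy'); ex=np.array([np.cos(a),np.sin(a),0]); ey=np.array([-np.sin(a),np.cos(a),0])
loc=lambda p:np.round([(p-[x,y,0])@ex,(p-[x,y,0])@ey,p[2]],1)
print('lip wall -y',[loc(atz(T,*c2(650,512),z)) for z in(120,128)],' +y',[loc(atz(T,*c2(622,635),z)) for z in (120,128)])
print('scene lip wall -y top',[loc(atz(S,*c3(56,340),z)) for z in(120,128)],' +y',[loc(atz(S,*c3(122,268),z)) for z in (120,128)])
print('gate',[loc(atz(T,*c2(u,v),125)) for u,v in((588,492),(550,582))],'pin',loc(tri(T,c2(533,662),S,c3(190,212))[0]))
print('tri lips',loc(tri(T,c2(650,512),S,c3(56,340))[0]),loc(tri(T,c2(622,635),S,c3(122,268))[0]))
def fit2(p):
    x,y,a,s,ap=p
    return 0
# blocks/wall line directions
for q in [((345,345),(640,510)),((270,460),(620,632))]:
    pass
# tray fit
def ft(p):
    x,y,a=p; ex=np.array([np.cos(a),np.sin(a),0]); ey=np.array([-np.sin(a),np.cos(a),0]); r=[]
    C=[(85,-65),(-85,-65),(-85,65),(85,65)]
    tt=[c1(80,460),c1(195,207),c1(388,297),c1(272,550)]; ss=[c4(505,215),c4(258,405),c4(95,257),c4(343,78)]
    for i,(X,Y) in enumerate(C):
        w=np.array([x,y,60])+ex*X+ey*Y; r+=list(proj(T,w)-tt[i])+list(proj(S,w)-ss[i])
    w=np.array([x,y,95])+ey*69; r+=list(proj(T,w)-c1(352,418))+list(proj(S,w)-c4(208,118))
    return np.array(r)
for a0 in(0.0,2,-2,4):
    o=least_squares(ft,[490,-287,a0]); print(o.cost,o.x)
print(ft(o.x).reshape(-1,2).round(1))
def fm(p,h=0):
    x,y=p; return np.r_[proj(T,[x,y,166])-c5(95,342),proj(S,[x,y,166])-c3(603,105)]
o=least_squares(fm,[420,255]);print('mallet',o.x,o.fun)
def fp(p):
    x,y=p; return np.r_[proj(T,[x,y,6])-c5(252,354),proj(S,[x,y,6])-c3(530,260)]
o=least_squares(fp,[420,255]);print('pad',o.x,o.fun)
E
```

```text
tray rim top
[[ 593.1 -266.4   60. ]
 [ 538.8 -382.3   60. ]
 [ 385.8 -310.6   60. ]
 [ 436.9 -197.1   60. ]]
[np.float64(127.9), np.float64(169.0), np.float64(124.5), np.float64(170.8)] [ 488.6 -289.1   60. ]
scene [[ 545.7 -375.5   60. ]
 [ 393.9 -308.1   60. ]
 [ 445.3 -193.    60. ]
 [ 594.7 -259.8   60. ]] [ 494.9 -284.1   60. ]
tab (array([ 461.3111734 , -352.89028611,   84.9037801 ]), np.float64(3.5860825694569827))
pin (array([564.80048482,  65.49982571, 155.81184319]), np.float64(2.1697738010140304))
mallet end (array([414.661536  , 259.85517786, 158.95192899]), np.float64(1.9038927647656763))
pad [423.96029464 250.29684522   6.        ] [428.4783306  254.04912768   6.        ]
post [460.10475198  92.84528038  10.        ]
post lens (array([460.99152834,  94.48332452, 115.08506256]), np.float64(1.2803658013481514))
lip wall -y [array([  4.8, -27.1, 120. ]), array([  2.9, -25.3, 128. ])]  +y [array([ -5.4,  33. , 120. ]), array([ -7.3,  34.4, 128. ])]
scene lip wall -y top [array([  4.9, -26.6, 120. ]), array([  7.4, -30.1, 128. ])]  +y [array([  3.9,  32.1, 120. ]), array([  6.4,  28.1, 128. ])]
gate [array([ 34.9, -24.8, 125. ]), array([ 34.9,  22.1, 125. ])] pin [ 20.3  65.6 155.8]
tri lips [  4.9 -26.9 120.4] [ -1.   33.7 112.2]
15.088464930369756 [ 490.82833074 -287.31594628    2.72019772]
15.088464930369831 [ 490.82833078 -287.31594631    2.72019772]
15.088464930369895 [ 490.82833065 -287.31594624   -3.56298758]
15.088464930400027 [ 490.82832997 -287.31594582    2.72019779]
[[-1.6 -1.2]
 [ 0.7 -1.6]
 [-1.5 -0.8]
 [-1.1 -0.3]
 [-0.4 -1.2]
 [-1.3 -1.9]
 [ 0.5 -0.4]
 [-0.1 -2.4]
 [-1.1 -0.8]
 [-0.5 -1.9]]
mallet [416.4219462  258.38892192] [-0.90965409 -0.95668199 -0.53123096 -1.29338707]
pad [426.00604246 252.4480237 ] [-0.77762608 -0.82403007 -0.42831457 -1.02967349]
```

```bash
python3 - <<'E'
from h import *
crop('top0',290,150,350,220,8,'d1'); crop('scene0',180,280,330,410,5,'d2')
s=ctrl.sense();q=s['ee_rot'];M=R.from_quat([q[1],q[2],q[3],q[0]]).as_matrix();print(M.round(3))
E
```

```text
[[-0.     0.302 -0.953]
 [ 0.001 -0.953 -0.302]
 [-1.    -0.001 -0.   ]]
```

View pics/d1.png

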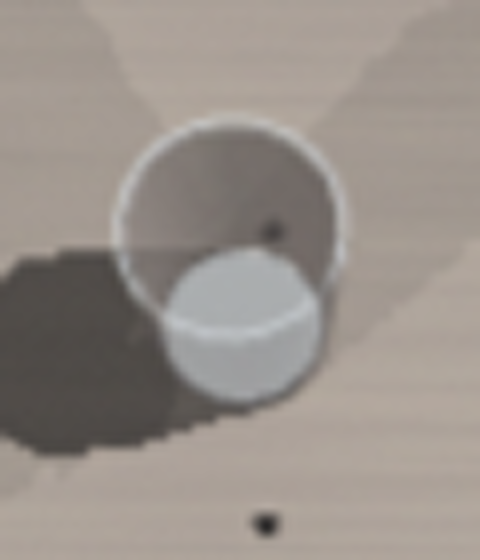

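View pics/d2.png

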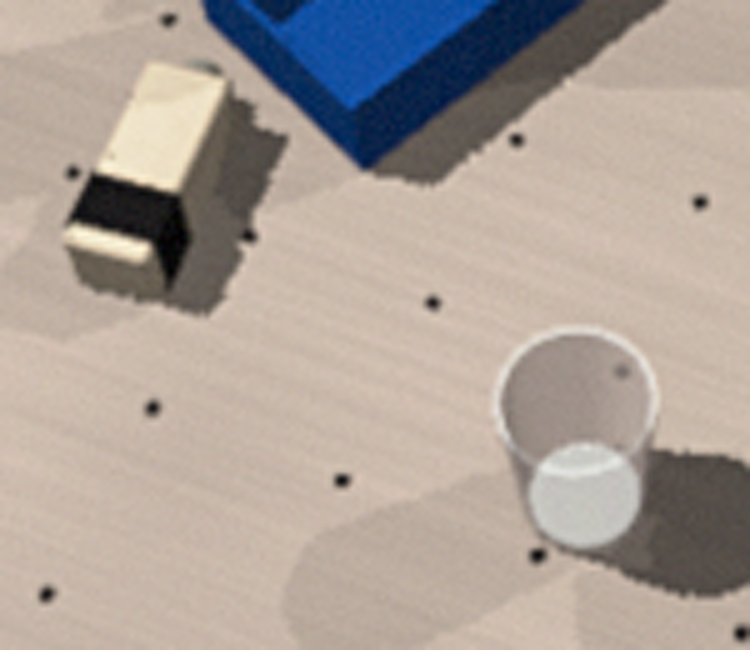

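```bash
python3 - <<'E'
from h import *
T=load('top0');S=load('scene0')
print('cup',atz(T,318.9,178.5,100),atz(T,320.4,190.6,2),atz(S,295.4,360.4,100),atz(S,180+585/5,280+495/5,2))
d2=lambda u,v:(180+u/5,280+v/5)
print('laser',[atz(S,*d2(u,v),45).round() for u,v in((150,62),(230,82),(150,258),(68,230))])
x,y,a,s=np.load('chute.npy'); ex=np.array([np.cos(a),np.sin(a)]); ey=np.array([-np.sin(a),np.cos(a)]); C=np.array([x,y])-97*ex
c=np.array([[X,Y] for X in(-85,85) for Y in(-65,65)]); print('tray target',C,'corners',(C+c[:,:1]*ex+c[:,1:]*ey).round(),'tab',C+69*ey)
cup=np.array([658,-91]); d=cup-C; print('cup in tray frame',d@ex,d@ey)
for n,z in(('green',60),):
  print([atz(T,*p,60).round() for p in((351,349),(424,355),(422,411))])
s=ctrl.sense(); print('tcp proj scene',proj(S,s['eef_pos']))
E
```

```text
cup [714.17361104 -94.12997808 100.        ] [715.02746042 -94.11864241   2.        ] [718.3535892  -88.70353622 100.        ] [716.60979102 -89.85585351   2.        ]
laser [array([ 602., -373.,   45.]), array([ 598., -330.,   45.]), array([ 700., -319.,   45.]), array([ 701., -363.,   45.])]
tray target [586.86861547 -67.07107334] corners [[ 619. -169.]
 [ 497. -125.]
 [ 677.   -9.]
 [ 554.   35.]] tab [521.93463257 -43.73488117]
cup in tray frame 1.5381905027130034 -75.03266865967623
[array([ 310., -177.,   60.]), array([ 300., -347.,   60.]), array([ 175., -340.,   60.])]
tcp proj scene [235.91518145 110.69303889]
```

Request:
{"method": "step_arm", "body": {
  "commands": [
    [[0.45,0.22,0],0.0452],
    [[0.45,0.22,0],0.0452],
    [[0.45,0.22,0],0.0452],
    [[0.45,0.22,0],0.0452],
    [[0.45,0.22,0],0.0452]
  ],
  "gripper": -1,
  "force": 100
}}

```text
time_s: 0.6
eef_pos: [249.2, -455.9, 242.0]
ee_rot: [0.346, 0.617, 0.346, -0.617]
force: [0.3, -0.3, -0.3]
grip_width: 0.999
```

Request:
{"method": "step_arm", "body": {
  "commands": [
    [[0.45,0.22,0],0.0452],
    [[0.45,0.22,0],0.0452],
    [[0.45,0.22,0],0.0452],
    [[0.45,0.22,0],0.0452],
    [[0.45,0.22,0],0.0452]
  ]
}}

```text
time_s: 1.1
eef_pos: [339.2, -411.9, 242.0]
ee_rot: [0.539, 0.458, 0.539, -0.458]
force: [0.7, -0.3, 0.6]
grip_width: 1.0
```

Request:
{"method": "step_arm", "body": {
  "commands": [
    [[0.45,0.22,0],0.0452],
    [[0.45,0.22,0],0.0452],
    [[0.45,0.22,-0.5],0.0452],
    [[0.45,0.22,-0.5],0.0452],
    [[0.45,0.22,-0.5],0.0452]
  ]
}}

```text
time_s: 1.6
eef_pos: [429.1, -367.9, 181.3]
ee_rot: [0.664, 0.242, 0.665, -0.242]
force: [-0.1, -0.6, 0.3]
grip_width: 0.997
```

Request:
{"method": "step_arm", "body": {
  "commands": [
    [[0.42,0.23,-0.5],0.0452],
    [[0.42,0.23,-0.5],0.0452],
    [[0,0,0],0]
  ]
}}

```text
time_s: 1.9
eef_pos: [462.5, -348.0, 139.3]
ee_rot: [0.69, 0.147, 0.693, -0.145]
force: [-0.5, -0.4, -0.4]
grip_width: 1.002
```

```bash
python3 - <<'E'
from h import *
a=snap('top','top1');b=snap('scene','scene1'); s=ctrl.sense(); q=s['ee_rot'];M=R.from_quat([q[1],q[2],q[3],q[0]]).as_matrix()
p=s['eef_pos'];print(p,np.degrees(np.arctan2(M[1,1],M[0,1])),s['joints'].round(2),proj(a,p),proj(b,p))
crop('top1',370,220,490,340,5,'e1');crop('scene1',180,170,320,310,5,'e2')
E
```

```text
[ 461.96205719 -350.11977896  142.31261069] 65.75855970514438 [-0.85  0.52  1.46 -0.    1.16 -2.  ] [430.67641394 281.44776546] [239.07877516 229.68117107]
```

View pics/e1.png

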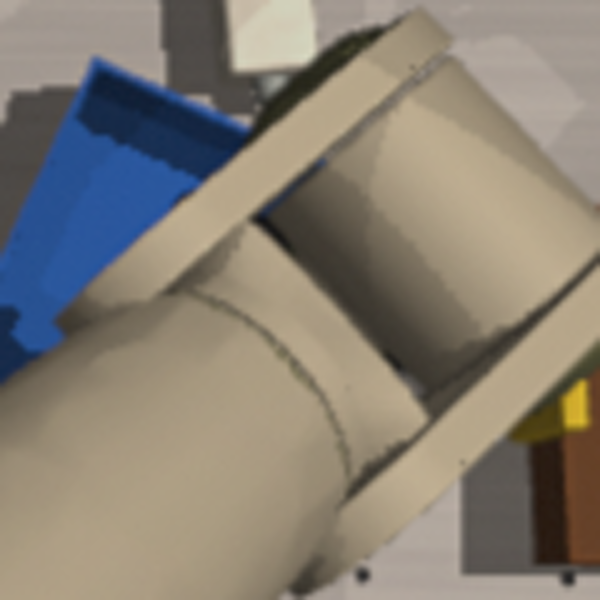

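View pics/e2.png

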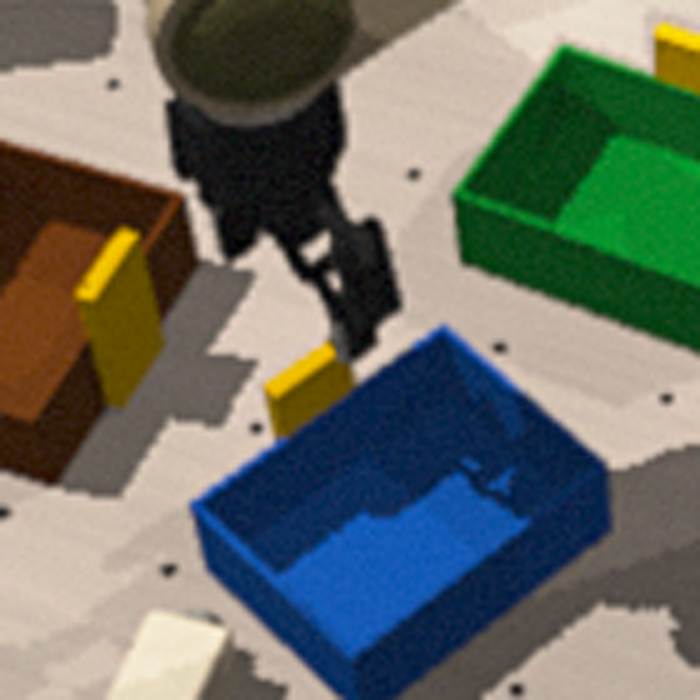

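Request:
{"method": "step_arm", "body": {
  "commands": [
    [[0,0,-0.5],0],
    [[0,0,-0.5],0],
    [[0,0,-0.5],0],
    [[0,0,-0.2],0],
    [[0,0,0],0]
  ]
}}

```text
time_s: 2.5
eef_pos: [461.6, -350.5, 74.4]
ee_rot: [0.691, 0.149, 0.692, -0.148]
force: [0.1, 0.3, 0.7]
grip_width: 0.998
```

```bash
python3 - <<'E'
from h import *
b=snap('scene','scene2'); s=ctrl.sense(); p=s['eef_pos'];print(p,s['force'],proj(b,p),proj(b,p+[0,0,21]))
crop('scene2',190,190,310,290,6,'e3')
E
```

```text
[ 462.06992053 -350.77339182   75.22207884] [-0.23755918  0.24732302 -0.59867134] [241.94487825 246.27199794] [240.99255927 241.19597489]
```

View pics/e3.png

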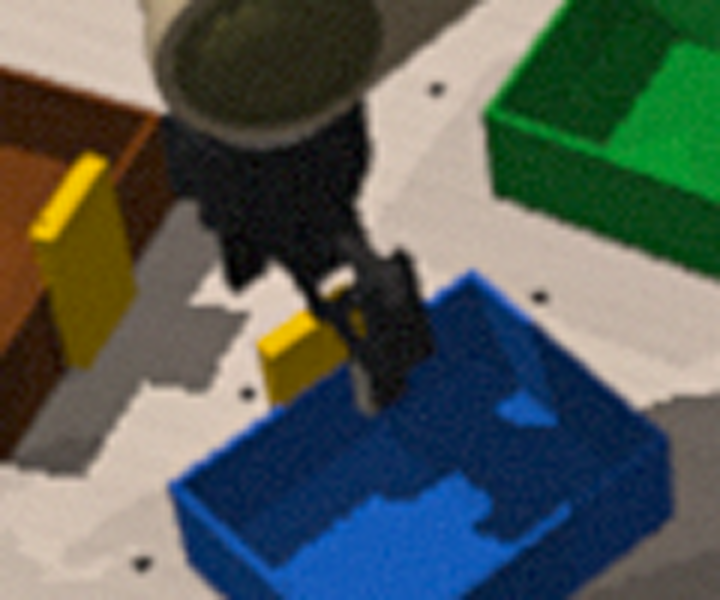

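Request:
{"method": "step_arm", "body": {
  "commands": [
    [[0,0,0],0],
    [[0,0,0],0],
    [[0,0,0],0],
    [[0,0,0],0],
    [[0,0,0],0]
  ],
  "gripper": 1,
  "force": 100
}}

```text
time_s: 3.05
eef_pos: [462.2, -350.1, 74.4]
ee_rot: [0.692, 0.148, 0.691, -0.148]
force: [2.1, 4.4, 3.3]
grip_width: 0.144
```

Request:
{"method": "step_arm", "body": {
  "commands": [
    [[0,0,0],0],
    [[0,0,0],0],
    [[0,0,0.1],0],
    [[0,0,0.2],0],
    [[0,0,0.2],0]
  ]
}}

```text
time_s: 3.55
eef_pos: [462.0, -350.0, 94.6]
ee_rot: [0.691, 0.148, 0.692, -0.148]
force: [0.2, -0.4, -2.8]
grip_width: 0.124
```

```bash
python3 - <<'E'
from h import *
b=snap('scene','scene3'); s=ctrl.sense(); p=s['eef_pos'];print(p,s['force'],s['wrist_torque'],s['grip_width'])
crop('scene3',180,190,330,310,5,'e4')
E
```

```text
[ 462.53612165 -350.56326874   96.24629149] [ 0.78519481 -0.64665068 -1.74524331] [-0.25192553  0.07821523 -0.00524178] 0.12173062644759278
```

View pics/e4.png

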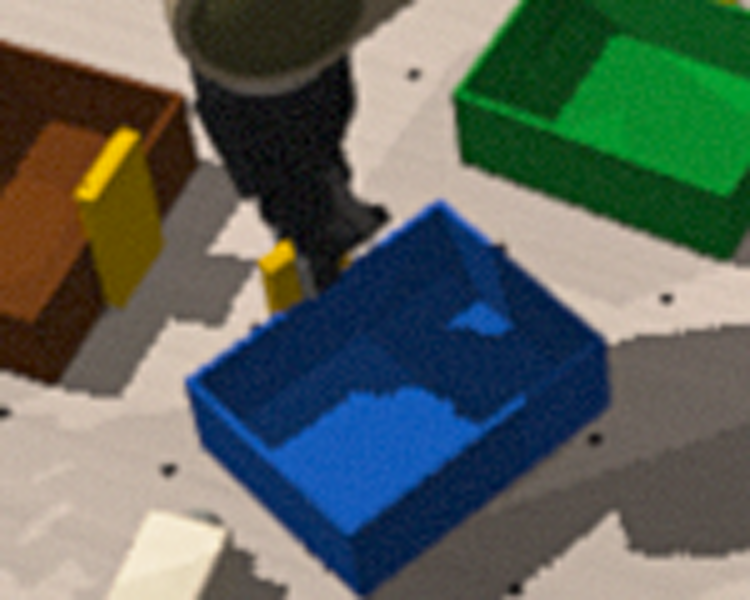

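Request:
{"method": "step_arm", "body": {
  "commands": [
    [[0,0,0.5],0],
    [[0,0,0.7],0],
    [[0,0,0.7],0],
    [[0,0.3,0.6],0],
    [[0.1,0.5,0],0]
  ]
}}

```text
time_s: 4.1
eef_pos: [466.8, -319.0, 197.4]
ee_rot: [0.693, 0.147, 0.69, -0.15]
force: [1.3, 1.1, -3.6]
grip_width: 0.121
```

Request:
{"method": "step_arm", "body": {
  "commands": [
    [[0.09,0.5,0],-0.0433],
    [[0.09,0.5,0],-0.0433],
    [[0.09,0.5,0],-0.0433],
    [[0.09,0.5,0],-0.0433],
    [[0.09,0.5,0],-0.0433]
  ]
}}

```text
time_s: 4.6
eef_pos: [483.8, -215.9, 192.8]
ee_rot: [0.601, 0.372, 0.603, -0.371]
force: [0.5, 0.0, -3.0]
grip_width: 0.122
```

Request:
{"method": "step_arm", "body": {
  "commands": [
    [[0.09,0.5,0],-0.0433],
    [[0.09,0.5,0],-0.0433],
    [[0.09,0.5,0],-0.0433],
    [[0.09,0.5,0],-0.0433],
    [[0.05,0.4,0],-0.0433]
  ]
}}

```text
time_s: 5.1
eef_pos: [500.0, -119.7, 192.8]
ee_rot: [-0.443, -0.55, -0.444, 0.551]
force: [-0.2, 0.1, -3.0]
grip_width: 0.123
```

Request:
{"method": "step_arm", "body": {
  "commands": [
    [[0.05,0.05,0],-0.0433],
    [[0,0,-0.3],0],
    [[0,0,-0.5],0],
    [[0,0,-0.5],0],
    [[0,0,0],0]
  ]
}}

```text
time_s: 5.6
eef_pos: [500.5, -119.0, 138.5]
ee_rot: [-0.405, -0.577, -0.41, 0.579]
force: [-0.2, -0.6, -3.2]
grip_width: 0.122
```

```bash
python3 - <<'E'
from h import *
a=snap('top','top4');b=snap('scene','scene4'); s=ctrl.sense(); q=s['ee_rot'];M=R.from_quat([q[1],q[2],q[3],q[0]]).as_matrix()
p=s['eef_pos'];print(p,np.degrees(np.arctan2(M[1,1],M[0,1])),s['joints'].round(2))
crop('top4',140,100,460,340,2.5,'e5');crop('scene4',210,200,510,440,2.6,'e6')
E
```

```text
[ 502.18840849 -119.85273647  141.74308756] -19.73029988308279 [-0.46  0.4   1.66  0.    1.09 -0.12]
```

View pics/e5.png

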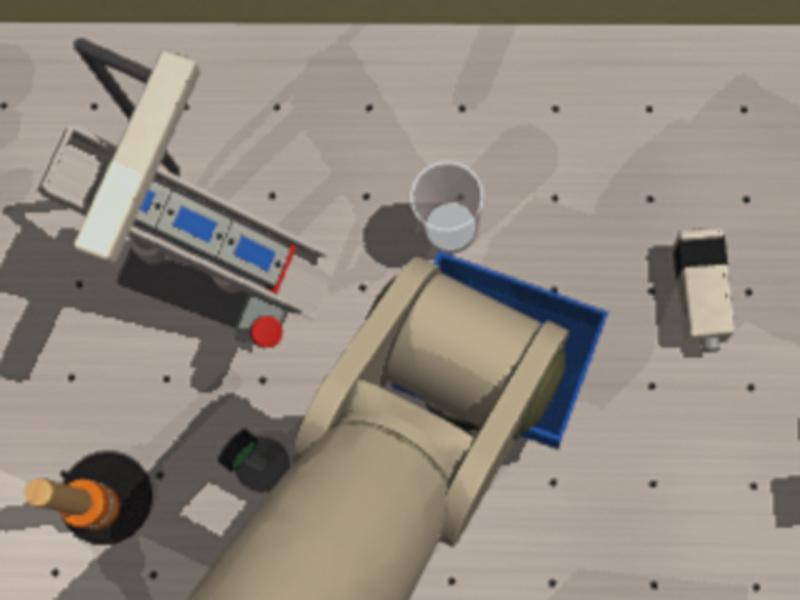

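View pics/e6.png

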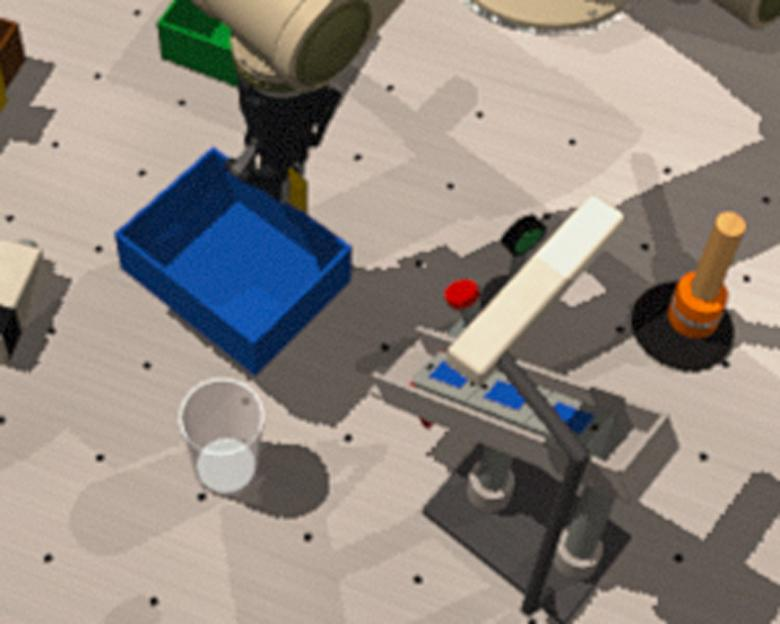

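Request:
{"method": "step_arm", "body": {
  "commands": [
    [[0,0,-0.5],0],
    [[0,0,-0.5],0],
    [[0.0,0.3,-0.3],0],
    [[0.15,0.4,0],0],
    [[0.15,0.4,0],0]
  ]
}}

```text
time_s: 6.2
eef_pos: [515.0, -75.8, 90.8]
ee_rot: [0.407, 0.579, 0.406, -0.578]
force: [0.6, -0.5, -2.4]
grip_width: 0.122
```

Request:
{"method": "step_arm", "body": {
  "commands": [
    [[0.15,0.4,0],0],
    [[0,0,0],0],
    [[0,0,0],0]
  ]
}}

```text
time_s: 6.5
eef_pos: [520.8, -60.2, 90.8]
ee_rot: [0.407, 0.579, 0.406, -0.578]
force: [1.1, -0.2, -3.8]
grip_width: 0.125
```

```bash
python3 - <<'E'
from h import *
a=snap('top','top5');b=snap('scene','scene5'); s=ctrl.sense(); q=s['ee_rot'];M=R.from_quat([q[1],q[2],q[3],q[0]]).as_matrix()
p=s['eef_pos'];print(p,np.degrees(np.arctan2(M[1,1],M[0,1])),s['joints'].round(2))
crop('top5',180,100,380,300,3,'e5');crop('scene5',250,240,510,440,3,'e6')
E
```

```text
[520.55290415 -60.70479109  90.64692159] -19.847630885042616 [-0.34  0.48  1.68 -0.    0.97  0.01]
```

View pics/e5.png

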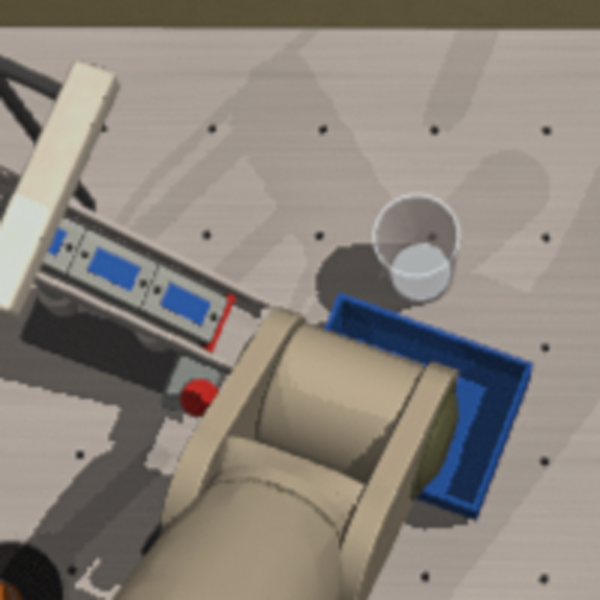

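View pics/e6.png

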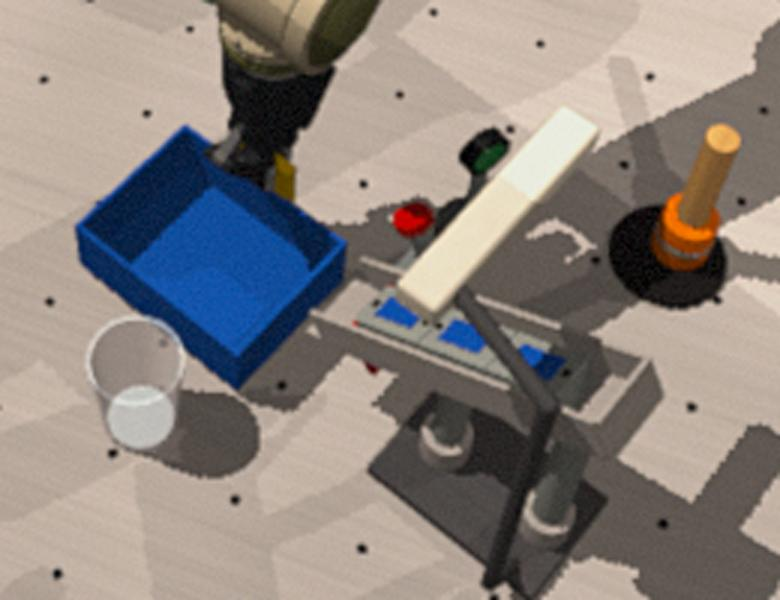

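```bash
cat > rel.py <<'E'
from h import *
from scipy.optimize import least_squares
import m
from m import c2,c3
S0=load('scene0')
def chS(p):
    x,y,a,s=p; ex=np.array([np.cos(a),np.sin(a),0]); ey=np.array([-np.sin(a),np.cos(a),0])
    W=lambda X,Y,Z: np.array([x,y,0])+ex*X+ey*Y+[0,0,Z]
    r=[]
    for X,Y,Z,px in [(s*.866-25,65,95+s*.5+43.3,c3(190,212)),(80,-50,12,c3(132,547)),(230,50,12,c3(450,588)),(100,85,360,c3(388,62)),(130,85,360,c3(438,95)),(130,-85,360,c3(222,326)),(100,-85,360,c3(172,298)),
       (0,31,128,c3(122,268)),(0,-31,128,c3(56,340)),(233.8,-31,263,c3(445,478) )][:7]:
        r+=list(proj(S0,W(X,Y,Z))-px)
    return np.array(r)
def tr(p,c,px,z):
    x,y,a=p; ex=np.array([np.cos(a),np.sin(a),0]); ey=np.array([-np.sin(a),np.cos(a),0]); r=[]
    for (X,Y),q in zip([(85,65),(85,-65),(-85,-65),(-85,65)],px): r+=list(proj(c,np.array([x,y,z])+ex*X+ey*Y)-np.array(q))
    return np.array(r)
E
python3 - <<'E' | tail -12
from rel import *
o=least_squares(chS,[620,24,1.22,52],loss='soft_l1'); print(o.x,np.degrees(o.x[2]),o.fun.reshape(-1,2).round(1).tolist())
b=load('scene5'); px=[(250+u/3,240+v/3) for u,v in((345,243),(237,358),(78,230),(185,127))]
for z in (75,80):
    t=least_squares(tr,[585,-90,1.22],args=(b,px,z)); print(z,t.x,np.degrees(t.x[2]),t.fun.round(1))
    x,y,a,s=o.x; d=t.x[:2]-[x,y]; print('rel chute',d@[np.cos(a),np.sin(a)],d@[-np.sin(a),np.cos(a)])
E
```

```text
[ 594.7 -259.8   60. ]] [ 494.9 -284.1   60. ]
tab (array([ 461.3111734 , -352.89028611,   84.9037801 ]), np.float64(3.5860825694569827))
pin (array([564.80048482,  65.49982571, 155.81184319]), np.float64(2.1697738010140304))
mallet end (array([414.661536  , 259.85517786, 158.95192899]), np.float64(1.9038927647656763))
pad [423.96029464 250.29684522   6.        ] [428.4783306  254.04912768   6.        ]
post [460.10475198  92.84528038  10.        ]
post lens (array([460.99152834,  94.48332452, 115.08506256]), np.float64(1.2803658013481514))
[623.17083417  25.74094997   1.23145089  53.37517987] 70.55693888173155 [[0.1, -0.4], [-1.3, -0.4], [0.7, -0.4], [0.3, -1.0], [1.5, -0.5], [-0.1, 4.4], [-1.7, 1.1]]
75 [587.91347286 -83.34565236   1.23133155] 70.5501011938043 [ 1.   0.4  0.5  0.4 -1.4 -0.4 -0.2 -0.6]
rel chute -114.60180893729142 -3.064918055244461
80 [590.60814565 -82.2381452    1.23116229] 70.54040335914905 [ 1.2  0.4  0.6  0.5 -1.6 -0.5 -0.2 -0.8]
rel chute -112.66048433215977 -5.2372652492462475
```

Request:
{"method": "step_arm", "body": {
  "commands": [
    [[0.03,0.18,0],0],
    [[0.02,0.17,-0.1],0],
    [[0,0,-0.15],0],
    [[0,0,-0.15],0],
    [[0,0,0],0]
  ]
}}

```text
time_s: 7.1
eef_pos: [522.6, -46.0, 74.7]
ee_rot: [0.406, 0.579, 0.406, -0.579]
force: [-2.5, 2.2, 5.3]
grip_width: 0.127
```

```bash
python3 - <<'E'
from h import *
b=snap('scene','scene6'); s=ctrl.sense(); 
p=s['eef_pos'];print(p,s['force'],s['wrist_torque'])
crop('scene6',250,240,450,390,4,'e6')
E
```

```text
[522.61466243 -46.00787871  74.64747041] [-2.91296905  3.13232322  6.69085769] [0.37076364 0.53720201 0.06628451]
```

View pics/e6.png

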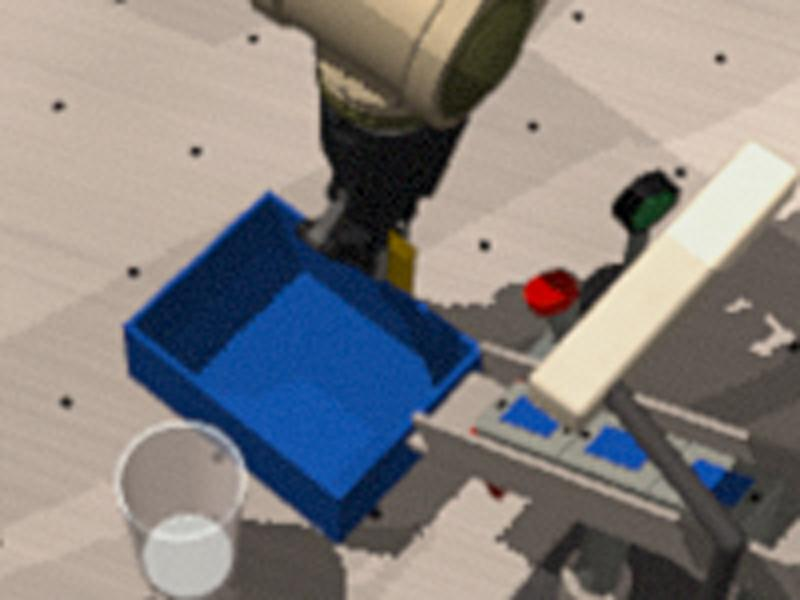

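Request:
{"method": "step_arm", "body": {
  "commands": [
    [[0,0,0],0],
    [[0,0,0],0],
    [[0,0,0],0],
    [[0,0,0],0],
    [[0,0,0],0]
  ],
  "gripper": -1
}}

```text
time_s: 7.65
eef_pos: [522.6, -46.1, 74.2]
ee_rot: [0.406, 0.579, 0.406, -0.579]
force: [-0.2, 0.4, 0.0]
grip_width: 0.957
```

Request:
{"method": "step_arm", "body": {
  "commands": [
    [[0,0,0.25],0],
    [[0,0,0.5],0],
    [[0,0,0.7],0],
    [[0,0,0.8],0],
    [[0,0,0.8],0]
  ]
}}

```text
time_s: 8.15
eef_pos: [522.4, -46.0, 198.3]
ee_rot: [0.406, 0.579, 0.406, -0.579]
force: [-0.5, -0.5, -0.2]
grip_width: 0.996
```

```bash
python3 - <<'E'
from h import *
b=snap('scene','scene7'); s=ctrl.sense(); 
p=s['eef_pos'];print(p,s['force'],s['grip_width'],s['joints'].round(2))
crop('scene7',250,220,450,370,4,'e6')
E
```

```text
[524.32769265 -46.55214688 203.65914167] [ 1.16484931 -0.39422489  5.12339059] 1.0005700149843884 [-0.31  0.34  1.56  0.    1.23  0.03]
```

View pics/e6.png

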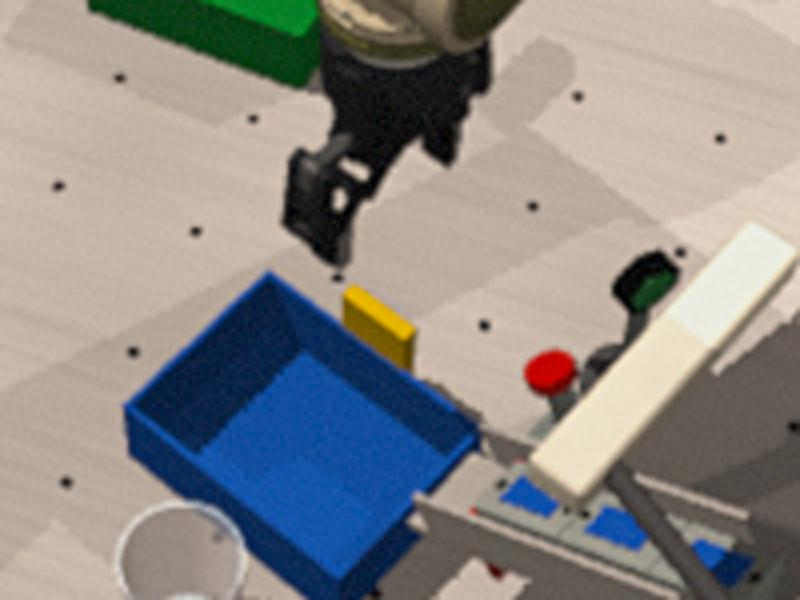

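```bash
python3 - <<'E' | tail -3
from rel import *
o=least_squares(chS,[620,24,1.22,52],loss='soft_l1'); 
b=load('scene7'); px=[(250+u/4,220+v/4) for u,v in((478,437),(338,586),(127,407),(268,273))]
t=least_squares(tr,[585,-90,1.22],args=(b,px,60)); print(t.x,np.degrees(t.x[2]),t.fun.round(1))
x,y,a,s=o.x; d=t.x[:2]-[x,y]; print('rel chute',d@[np.cos(a),np.sin(a)],d@[-np.sin(a),np.cos(a)])
ex=np.array([np.cos(a),np.sin(a)]);ey=np.array([-np.sin(a),np.cos(a)]); tab=t.x[:2]+69*ey; e=np.array([522.6,-46.1])-tab; print('tcp rel tab (ex,ey)',e@ex,e@ey)
E
```

```text
[591.70696661 -68.57856617   1.21125412] 69.3997491301624 [ 1.5 -0.4 -0.4  0.1 -1.6  0.3  0.4 -0.2]
rel chute -99.4141090460773 -1.7265604311446137
tcp rel tab (ex,ey) -1.8069553473484927 3.6484251973293915
```

Request:
{"method": "step_arm", "body": {
  "commands": [
    [[-0.15,0.4,0.1],0],
    [[-0.28,0.8,0],0],
    [[-0.28,0.8,0],0],
    [[-0.28,0.8,0],0],
    [[-0.28,0.8,0],0]
  ]
}}

```text
time_s: 8.7
eef_pos: [470.4, 99.7, 200.1]
ee_rot: [-0.406, -0.578, -0.407, 0.579]
force: [0.2, -0.3, 0.6]
grip_width: 1.002
```

Request:
{"method": "step_arm", "body": {
  "commands": [
    [[-0.28,0.8,0],0],
    [[-0.28,0.8,0],0],
    [[-0.28,0.8,0],0],
    [[-0.28,0.8,0],0],
    [[-0.24,0.8,0],0]
  ]
}}

```text
time_s: 9.2
eef_pos: [415.7, 259.5, 200.1]
ee_rot: [-0.406, -0.578, -0.407, 0.579]
force: [1.1, 0.1, -0.1]
grip_width: 0.998
```

Request:
{"method": "step_arm", "body": {
  "commands": [
    [[0,0,0],0],
    [[0,0,0],0]
  ]
}}

```text
time_s: 9.4
eef_pos: [416.5, 258.3, 200.0]
ee_rot: [-0.407, -0.578, -0.407, 0.579]
force: [-0.9, -0.8, -0.5]
grip_width: 0.999
```

```bash
python3 - <<'E'
from h import *
b=snap('scene','scene8'); a=snap('top','top8');s=ctrl.sense(); 
p=s['eef_pos'];print(p,s['force'],s['joints'].round(2),proj(b,p),proj(b,[p[0],p[1],166]))
crop('scene8',400,200,560,360,4,'e6'); crop('top8',100,220,280,360,4,'e7')
E
```

```text
[417.21712475 257.36821502 200.12877868] [ 0.72061808 -0.08594363  0.36214147] [ 0.31  0.28  1.66 -0.    1.2   0.66] [493.24486266 276.31819231] [489.68958865 285.09160679]
```

View pics/e6.png

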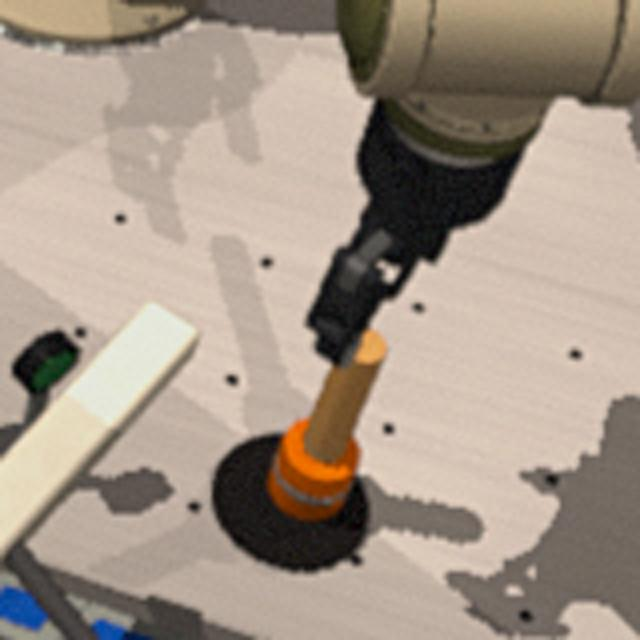

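View pics/e7.png

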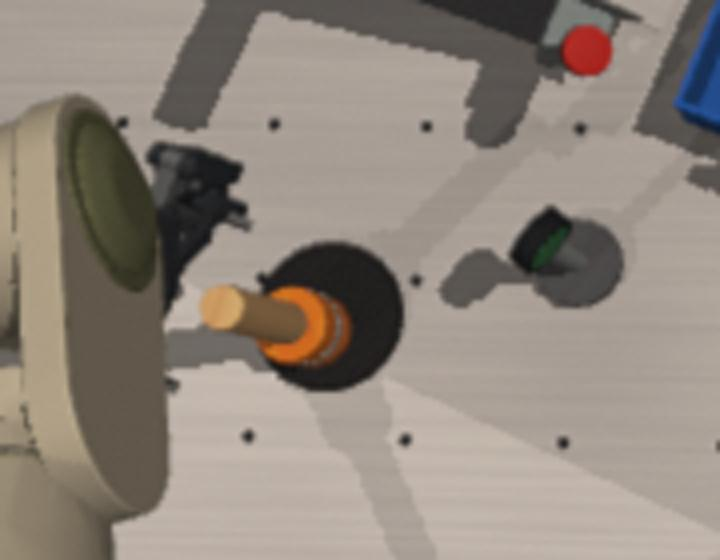

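```bash
python3 - <<'E'
from h import *
for t in('scene0','scene8'):
    im=cv2.imread(f'pics/{t}.png'); print(t,im[278:296,480:502].astype(int)@[0,0,1]) if 0 else None
    hsv=cv2.cvtColor(im,cv2.COLOR_BGR2HSV)[275:300,475:510]
    # bright wood end
    m=(hsv[...,2]>200)&(hsv[...,1]>90)&(hsv[...,0]<22); ys,xs=np.nonzero(m); print(t,xs.mean()+475,ys.mean()+275,m.sum())
a=cv2.imread('pics/scene0.png')[270:345,455:515];b=cv2.imread('pics/scene8.png')[270:345,455:515]
cv2.imwrite('pics/e8.png',cv2.resize(np.hstack([a,b]),None,fx=6,fy=6,interpolation=cv2.INTER_CUBIC))
E
```

```text
scene0 490.55128205128204 285.7051282051282 78
scene8 492.7 286.525 40
```

View pics/e8.png

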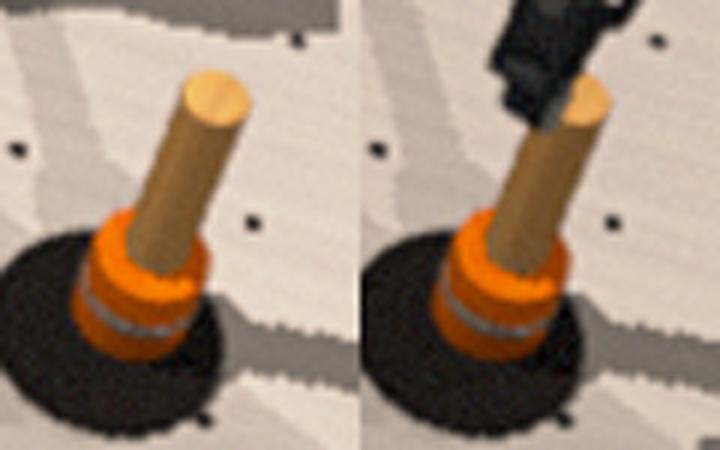

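Request:
{"method": "step_arm", "body": {
  "commands": [
    [[0,0,-0.4],0],
    [[0,0,-0.4],0],
    [[0,0,-0.4],0],
    [[0,0,-0.4],0],
    [[0,0,0],0]
  ]
}}

```text
time_s: 10.0
eef_pos: [416.7, 256.7, 134.7]
ee_rot: [-0.406, -0.578, -0.406, 0.58]
force: [-0.1, 0.9, 0.3]
grip_width: 1.0
```

Request:
{"method": "step_arm", "body": {
  "commands": [
    [[0,0,0],0],
    [[0,0,0],0],
    [[0,0,0],0],
    [[0,0,0],0],
    [[0,0,0],0]
  ],
  "gripper": 1,
  "force": 20
}}

```text
time_s: 10.5
eef_pos: [417.2, 258.1, 136.8]
ee_rot: [0.406, 0.579, 0.406, -0.579]
force: [-2.7, 0.1, 4.2]
grip_width: 0.297
```

```bash
python3 - <<'E'
from h import *
b=snap('scene','scene9'); a=snap('top','top9');s=ctrl.sense(); 
p=s['eef_pos'];print(p,s['force'],s['wrist_torque'],s['grip_width'])
crop('scene9',420,220,540,340,6,'e6'); crop('top9',100,250,220,340,6,'e7')
E
```

```text
[417.25355501 258.10932844 136.74274861] [-2.8756253   0.49221401  5.7150778 ] [0.17320257 0.60331964 0.01488105] 0.29948931486098374
```

View pics/e6.png

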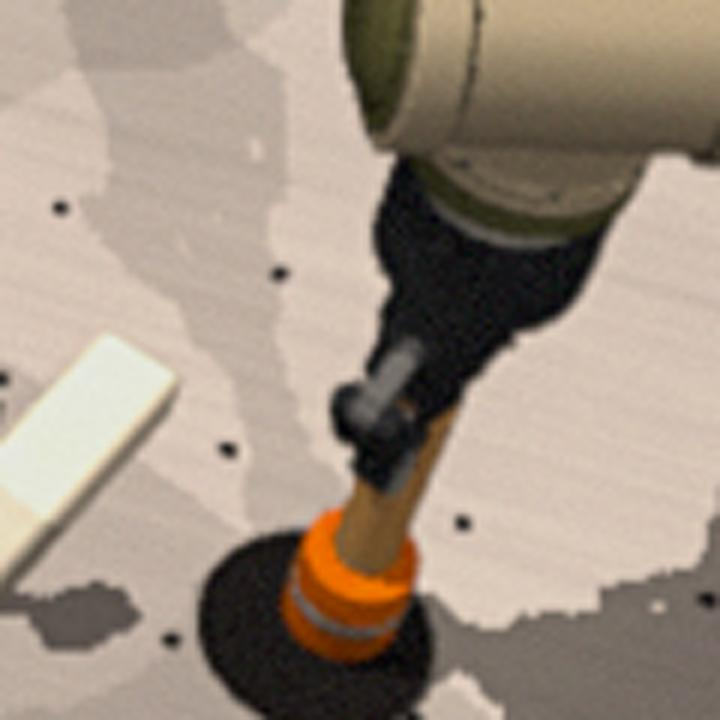

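View pics/e7.png

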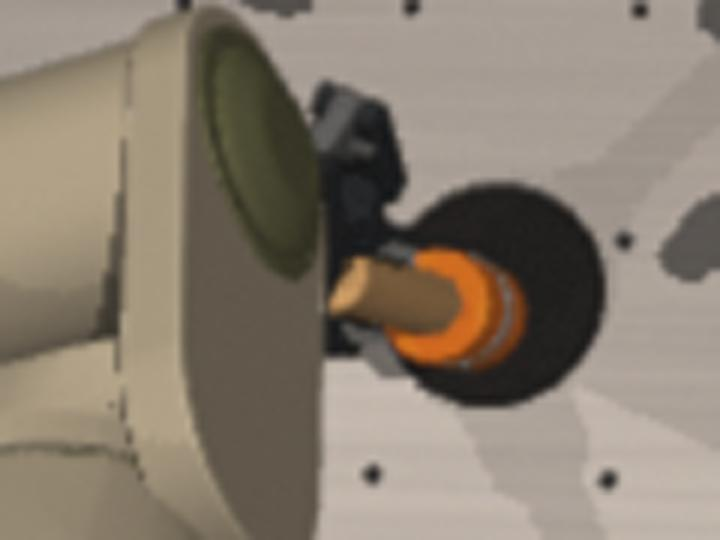

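Request:
{"method": "step_arm", "body": {
  "commands": [
    [[-0.05,-0.143,0.0125],0],
    [[-0.05,-0.143,0.0125],0],
    [[-0.05,-0.144,0],0],
    [[-0.05,-0.144,0],0],
    [[0,0,0],0]
  ]
}}

```text
time_s: 11.1
eef_pos: [409.1, 234.2, 137.3]
ee_rot: [-0.406, -0.579, -0.406, 0.579]
force: [-1.4, 2.0, 3.0]
grip_width: 0.3
```

```bash
python3 - <<'E'
from h import *
b=snap('scene','scene10'); a=snap('top','top10');s=ctrl.sense(); 
p=s['eef_pos'];print(p,s['force'],s['wrist_torque'],s['grip_width'])
crop('scene10',420,220,540,340,6,'e6'); crop('top10',100,250,220,340,6,'e7')
E
```

```text
[409.28412392 234.65926866 137.27741602] [-1.35588705  1.72961454  4.69356061] [ 0.35563484  0.52144508 -0.00532303] 0.29842843691578247
```

View pics/e6.png

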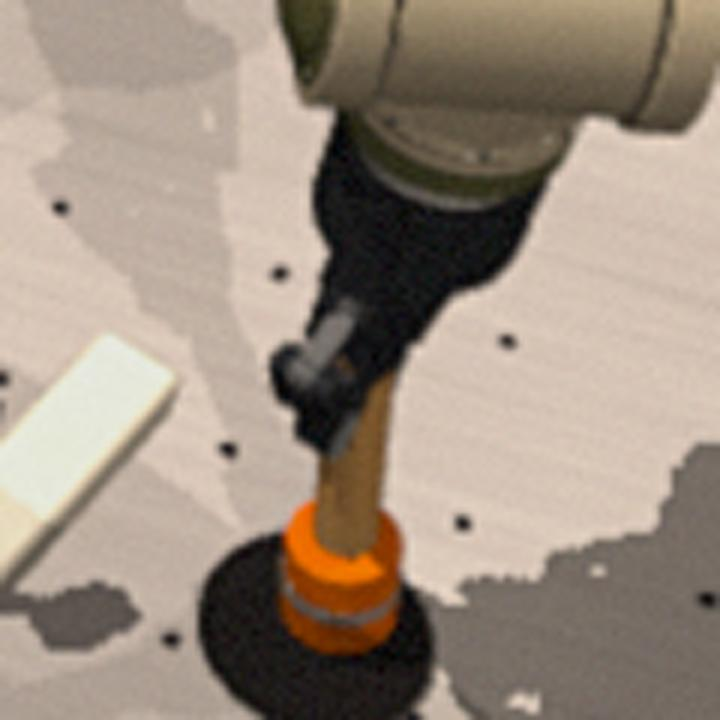

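View pics/e7.png

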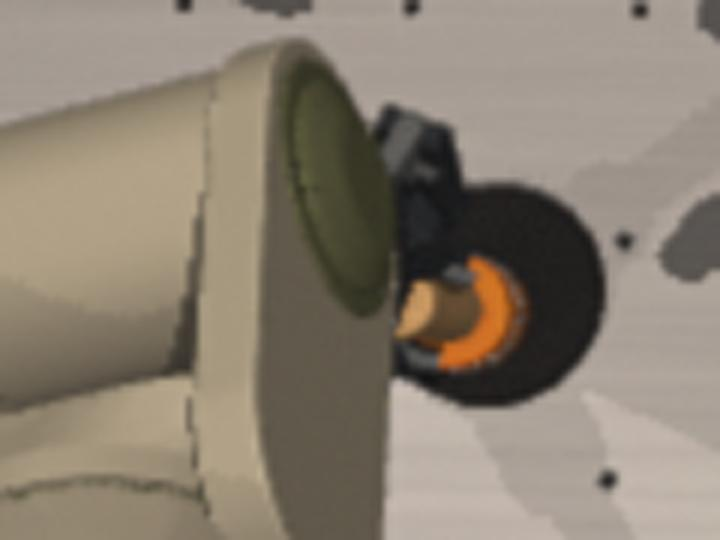

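Request:
{"method": "step_arm", "body": {
  "commands": [
    [[-0.051,-0.143,-0.008],0],
    [[-0.051,-0.143,-0.008],0],
    [[-0.051,-0.143,-0.021],0],
    [[-0.051,-0.143,-0.021],0],
    [[-0.05,-0.14,-0.035],0]
  ]
}}

```text
time_s: 11.7
eef_pos: [399.1, 205.9, 133.5]
ee_rot: [0.406, 0.579, 0.406, -0.579]
force: [0.7, 2.1, 0.5]
grip_width: 0.297
```

Request:
{"method": "step_arm", "body": {
  "commands": [
    [[-0.05,-0.14,-0.035],0],
    [[-0.049,-0.137,-0.048],0],
    [[-0.049,-0.137,-0.048],0],
    [[0,0,0],0]
  ]
}}

```text
time_s: 12.1
eef_pos: [393.0, 189.2, 128.1]
ee_rot: [-0.406, -0.579, -0.406, 0.579]
force: [-0.1, 1.2, 0.9]
grip_width: 0.305
```

Request:
{"method": "step_arm", "body": {
  "commands": [
    [[0,0,0],0],
    [[0,0,0],0],
    [[0,0,0.1],0],
    [[0,0,0.2],0],
    [[0,0,0.2],0]
  ],
  "gripper": 1,
  "force": 120
}}

```text
time_s: 12.6
eef_pos: [393.0, 189.9, 148.8]
ee_rot: [-0.406, -0.578, -0.407, 0.579]
force: [-0.2, 0.1, -2.4]
grip_width: 0.275
```

```bash
python3 - <<'E'
from h import *
b=snap('scene','scene11'); a=snap('top','top11');s=ctrl.sense(); 
p=s['eef_pos'];print(p,s['force'],s['wrist_torque'],s['grip_width'])
crop('scene11',400,220,540,340,5.5,'e6'); crop('top11',120,230,260,340,5.5,'e7')
E
```

```text
[393.7564991  190.03640011 149.46939181] [ 0.68966376  0.56407886 -2.57488143] [-0.13902272 -0.00550085  0.05694794] 0.27633401061010604
```

View pics/e6.png

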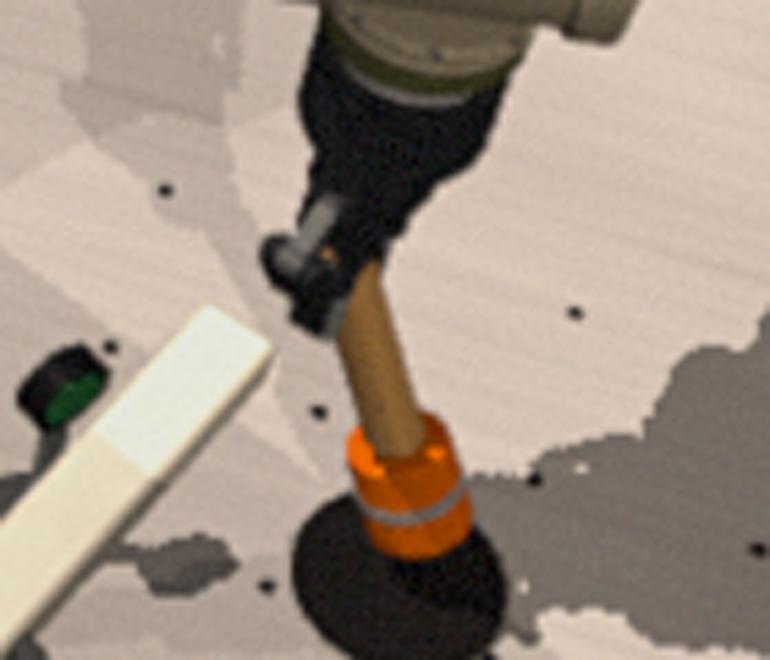

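View pics/e7.png

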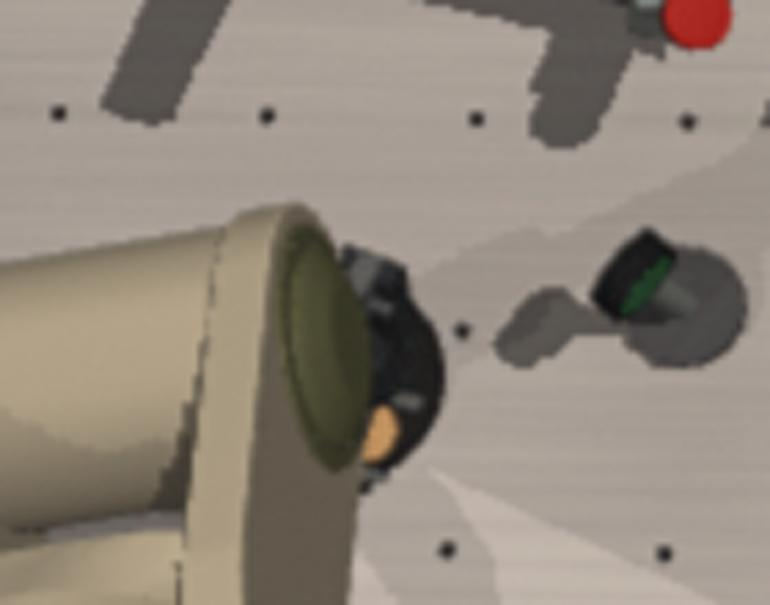

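```bash
python3 - <<'E'
from h import *
b=load('scene11'); G=np.array([393.4,190,157.5]); a=np.radians(70.3); ex=np.array([np.cos(a),np.sin(a),0]);ey=np.array([-np.sin(a),np.cos(a),0])
im=cv2.imread('pics/scene11.png')[220:340,400:540]; im=cv2.resize(im,None,fx=5.5,fy=5.5,interpolation=cv2.INTER_CUBIC)
for th,col in((22,(255,0,0)),(30,(0,255,0)),(38,(0,0,255))):
    t=np.radians(th); d=ex*np.sin(t)-np.array([0,0,np.cos(t)]); n=ex*np.cos(t)+np.array([0,0,np.sin(t)])
    P=lambda p:tuple(np.round((proj(b,p)-[400,220])*5.5).astype(int))
    cv2.line(im,P(G-15*d),P(G+138.5*d),col,1)
    for k in(88.5,138.5):
        pts=np.array([P(G+k*d+23*(np.cos(f)*n+np.sin(f)*ey)) for f in np.linspace(0,6.28,40)]); cv2.polylines(im,[pts],True,col,1)
cv2.imwrite('pics/e8.png',im)
E
```

```text
(no output)
```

View pics/e8.png

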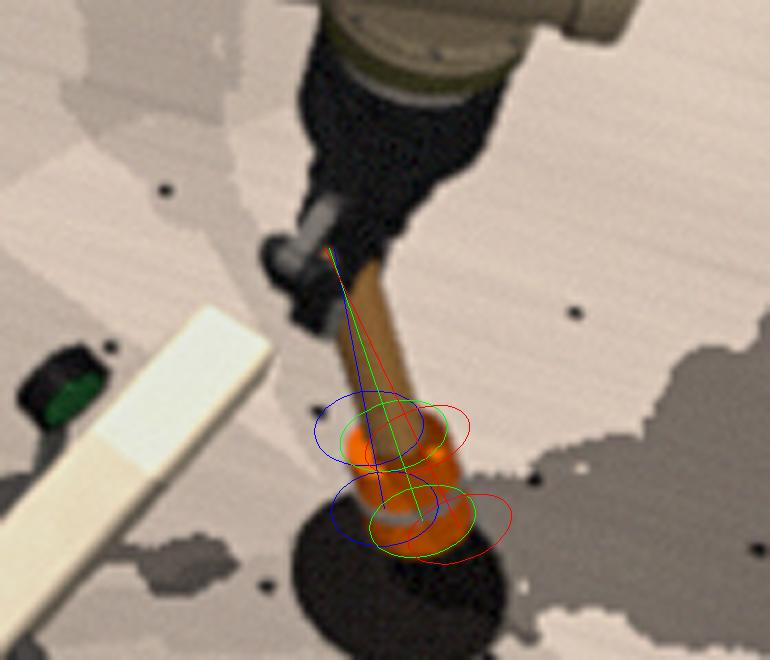

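Request:
{"method": "step_arm", "body": {
  "commands": [
    [[0,0,0.5],0],
    [[0,0,0.9],0],
    [[0,0,1],0],
    [[0,0,1],0],
    [[0.1,-0.2,0.85],0]
  ]
}}

```text
time_s: 13.2
eef_pos: [396.8, 182.3, 320.5]
ee_rot: [0.407, 0.579, 0.407, -0.578]
force: [0.6, -0.8, -4.0]
grip_width: 0.281
```

Request:
{"method": "step_arm", "body": {
  "commands": [
    [[0.4,-0.6,0],0],
    [[0.44,-0.66,0],0],
    [[0.44,-0.66,0],0],
    [[0.44,-0.66,0],0],
    [[0.44,-0.66,0],0]
  ]
}}

```text
time_s: 13.7
eef_pos: [484.1, 51.1, 318.2]
ee_rot: [-0.406, -0.579, -0.406, 0.579]
force: [0.9, 0.3, -2.6]
grip_width: 0.278
```

Request:
{"method": "step_arm", "body": {
  "commands": [
    [[0.44,-0.66,0],0],
    [[0.44,-0.66,0],0],
    [[0.385,-0.5,0],0],
    [[0,0,0],0],
    [[0,0,0],0]
  ]
}}

```text
time_s: 14.2
eef_pos: [534.1, -20.5, 317.8]
ee_rot: [-0.406, -0.579, -0.407, 0.579]
force: [0.1, 0.3, -3.2]
grip_width: 0.276
```

```bash
python3 - <<'E'
from h import *
b=snap('scene','scene12'); a=snap('top','top12');s=ctrl.sense(); 
p=s['eef_pos'];print(p,s['force'],s['wrist_torque'],s['grip_width'],s['joints'].round(2))
crop('scene12',310,180,470,340,4,'e6'); crop('top12',160,130,340,290,4,'e7')
E
```

```text
[533.84745345 -19.75583929 318.37341902] [-0.24262583 -0.17552798 -3.1554832 ] [-0.12192007  0.13009386  0.0409528 ] 0.2782317855073891 [-0.26  0.29  1.33  0.    1.52  0.09]
```

View pics/e6.png

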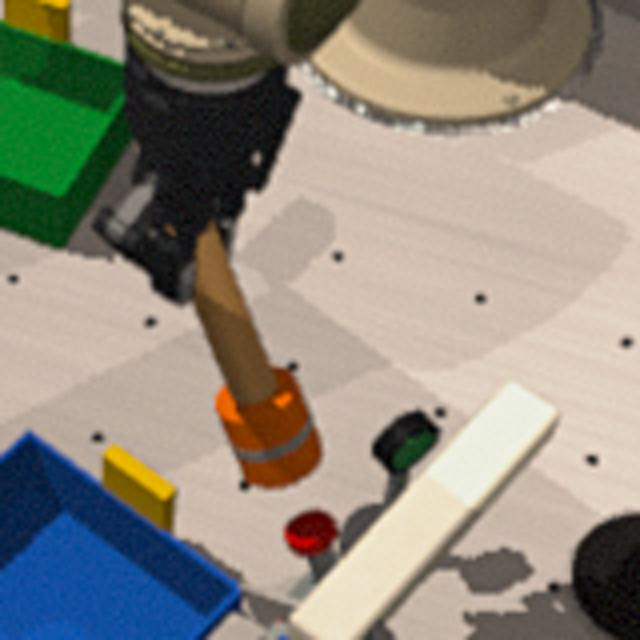

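View pics/e7.png

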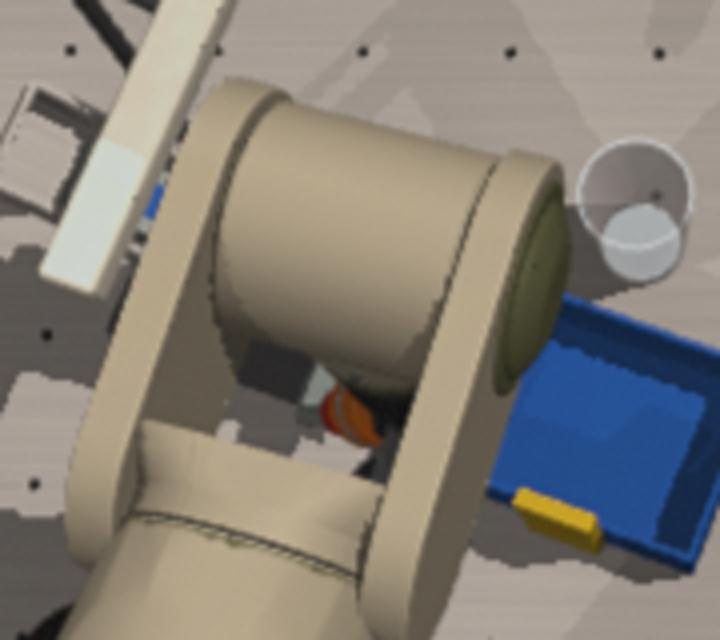

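```bash
cat > ov.py <<'E'
from h import *
def overlay(tag,tcp,box,sc,ths,dl,L,out,pin=None,dey=0):
    x0,y0,x1,y1=box
    b=load(tag); a=np.radians(70.3); ex=np.array([np.cos(a),np.sin(a),0]);ey=np.array([-np.sin(a),np.cos(a),0])
    G=np.array(tcp)+[0,0,8]+dl*ex+dey*ey
    im=cv2.imread(f'pics/{tag}.png')[y0:y1,x0:x1]; im=cv2.resize(im,None,fx=sc,fy=sc,interpolation=cv2.INTER_CUBIC)
    P=lambda p:tuple(np.round((proj(b,p)-[x0,y0]+.5)*sc-.5).astype(int))
    def circ(c,r,d,n,col): cv2.polylines(im,[np.array([P(c+r*(np.cos(f)*n+np.sin(f)*ey)) for f in np.linspace(0,6.28,40)])],True,col,1)
    for th,col in zip(ths,((255,0,0),(0,255,0),(0,0,255))):
        t=np.radians(th); d=ex*np.sin(t)-np.array([0,0,np.cos(t)]); n=ex*np.cos(t)+np.array([0,0,np.sin(t)])
        cv2.line(im,P(G-20*d),P(G+L*d),col,1)
        circ(G+(L-50)*d,23,d,n,col); circ(G+L*d,23,d,n,col); circ(G+(L-60)*d,13,d,n,col); circ(G+20*d,13,d,n,col)
        print(th,'face',(G+L*d).round(1))
    if pin is not None:
        t=np.radians(30); d=ex*np.sin(t)-np.array([0,0,np.cos(t)]); n=ex*np.cos(t)+np.array([0,0,np.sin(t)]); circ(np.array(pin),15,d,n,(255,0,255)); cv2.line(im,P(np.array(pin)),P(np.array(pin)-60*d),(255,0,255),1)
    cv2.imwrite(f'pics/{out}.png',im)
E
python3 - <<'E'
from ov import *
overlay('scene12',[534,-20,318.2],(330,210,430,330),6,(25,),5,138.5,'e8',(565.5,66.5,164.5))
E
```

```text
25 face [555.4  39.8 200.7]
```

View pics/e8.png

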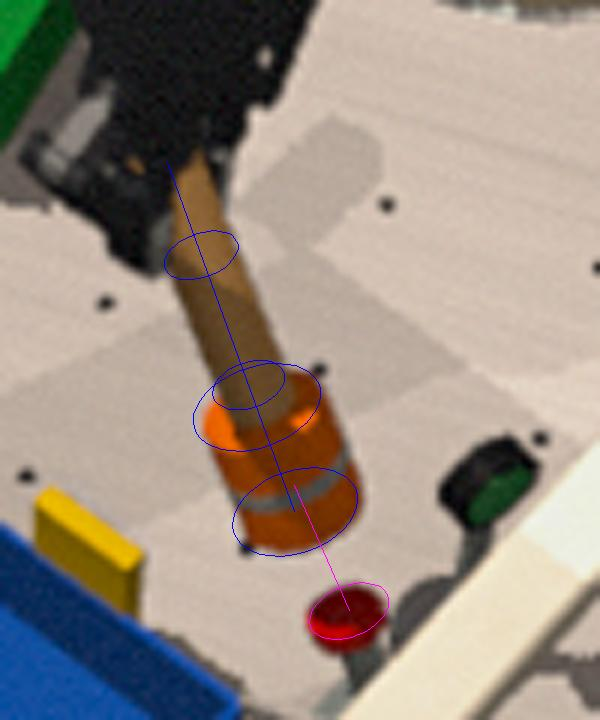

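Request:
{"method": "step_arm", "body": {
  "commands": [
    [[0.038,0.158,-0.196],0],
    [[0.038,0.158,-0.196],0],
    [[0.038,0.158,-0.196],0],
    [[0,0,0],0],
    [[0,0,0],0]
  ]
}}

```text
time_s: 14.8
eef_pos: [538.8, -1.2, 294.7]
ee_rot: [-0.406, -0.578, -0.407, 0.579]
force: [-0.2, 0.5, -3.3]
grip_width: 0.279
```

```bash
python3 - <<'E'
from ov import *
b=snap('scene','scene13'); a=snap('top','top13');s=ctrl.sense(); 
p=s['eef_pos'];print(p,s['force'],s['wrist_torque'],s['grip_width'])
overlay('scene13',p,(340,230,420,330),7,(25,),5,138.5,'e8',(565.5,66.5,164.5))
crop('scene13',340,230,420,330,7,'e6');crop('top13',210,200,270,260,9,'e7')
E
```

```text
[538.91816567  -1.6133719  295.099162  ] [-0.14327344  0.40915874 -2.16187428] [-0.17133766  0.04834513 -0.05122795] 0.2773223976483457
25 face [560.3  58.2 177.6]
```

View pics/e8.png

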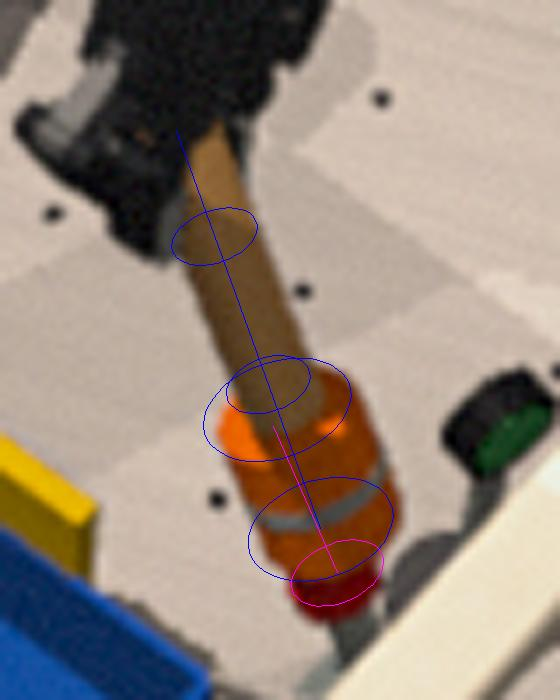

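View pics/e7.png

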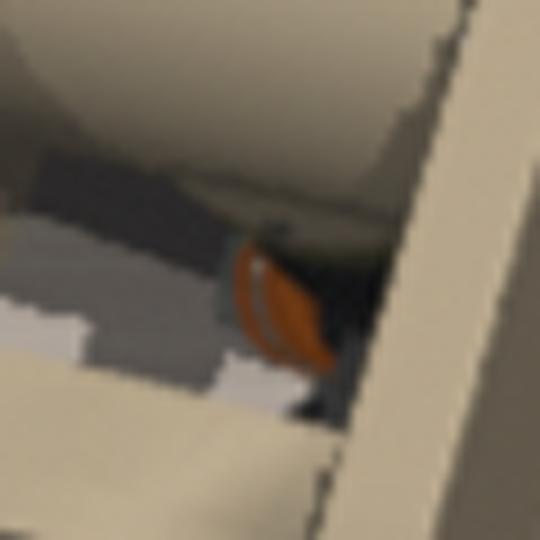

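Request:
{"method": "step_arm", "body": {
  "commands": [
    [[0.0126,0.0353,-0.065],0],
    [[0.0126,0.0353,-0.065],0],
    [[0,0,0],0]
  ]
}}

```text
time_s: 15.2
eef_pos: [539.7, 1.4, 289.2]
ee_rot: [-0.406, -0.578, -0.407, 0.579]
force: [-0.3, 0.4, -3.4]
grip_width: 0.279
```

Request:
{"method": "step_arm", "body": {
  "commands": [
    [[0.0085,0.0235,-0.043],0],
    [[0,0,0],0]
  ]
}}

```text
time_s: 15.4
eef_pos: [540.1, 2.3, 287.7]
ee_rot: [-0.406, -0.579, -0.406, 0.579]
force: [0.3, -0.0, -3.1]
grip_width: 0.275
```

Request:
{"method": "step_arm", "body": {
  "commands": [
    [[0.0085,0.0235,-0.043],0],
    [[0,0,0],0]
  ]
}}

```text
time_s: 15.6
eef_pos: [540.5, 3.3, 285.9]
ee_rot: [-0.406, -0.579, -0.406, 0.579]
force: [-0.5, -0.5, -3.7]
grip_width: 0.279
```

Request:
{"method": "step_arm", "body": {
  "commands": [
    [[0.0085,0.0235,-0.043],0],
    [[0,0,0],0]
  ]
}}

```text
time_s: 15.8
eef_pos: [540.8, 4.2, 284.2]
ee_rot: [-0.406, -0.579, -0.407, 0.579]
force: [-0.1, -0.7, -2.6]
grip_width: 0.278
```

Request:
{"method": "step_arm", "body": {
  "commands": [
    [[0.0085,0.0235,-0.043],0],
    [[0,0,0],0]
  ]
}}

```text
time_s: 16.0
eef_pos: [541.1, 5.2, 282.5]
ee_rot: [-0.406, -0.579, -0.406, 0.579]
force: [0.9, -0.7, -3.3]
grip_width: 0.28
```

```bash
python3 - <<'E'
from ov import *
b=snap('scene','scene14'); s=ctrl.sense(); 
p=s['eef_pos'];print(p,s['force'],s['wrist_torque'],s['grip_width'])
crop('scene14',340,230,420,330,7,'e6')
E
```

```text
[541.16890615   5.08788718 282.61989812] [ 0.25302598 -1.10166986 -3.19343525] [-0.13836048 -0.00869372  0.01731551] 0.27572882093077866
```

View pics/e6.png

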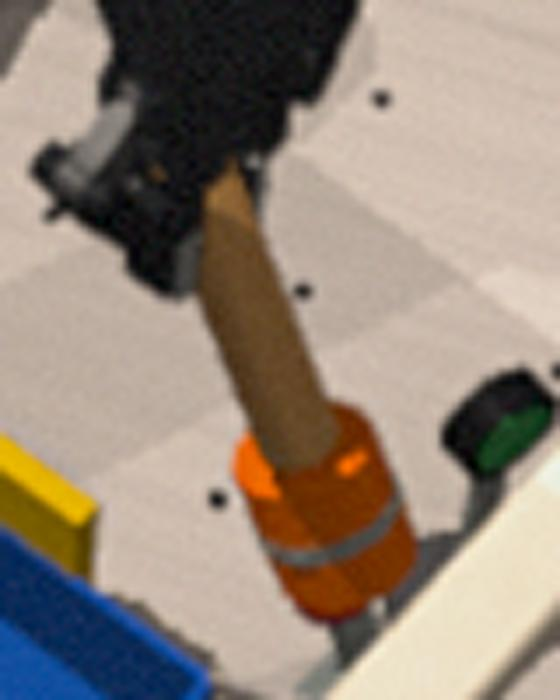

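Request:
{"method": "step_arm", "body": {
  "commands": [
    [[0.0085,0.0235,-0.043],0],
    [[0,0,0],0]
  ]
}}

```text
time_s: 16.25
eef_pos: [541.5, 6.1, 280.8]
ee_rot: [-0.406, -0.579, -0.407, 0.579]
force: [0.5, 0.6, -2.1]
grip_width: 0.277
```

Request:
{"method": "step_arm", "body": {
  "commands": [
    [[0.0085,0.0235,-0.043],0],
    [[0,0,0],0]
  ]
}}

```text
time_s: 16.45
eef_pos: [541.9, 6.8, 279.5]
ee_rot: [-0.407, -0.579, -0.406, 0.579]
force: [-1.7, -1.0, 0.9]
grip_width: 0.274
```

Request:
{"method": "step_arm", "body": {
  "commands": [
    [[0.0085,0.0235,-0.043],0],
    [[0,0,0],0]
  ]
}}

```text
time_s: 16.65
eef_pos: [542.3, 7.8, 277.7]
ee_rot: [0.407, 0.579, 0.406, -0.579]
force: [-1.5, -1.5, 1.3]
grip_width: 0.274
```

Request:
{"method": "step_arm", "body": {
  "commands": [
    [[-0.052,-0.147,0.27],0],
    [[-0.052,-0.147,0.27],0],
    [[0,0,0],0]
  ]
}}

```text
time_s: 16.95
eef_pos: [538.4, -4.7, 301.1]
ee_rot: [0.407, 0.58, 0.405, -0.578]
force: [0.7, -0.9, -2.8]
grip_width: 0.275
```

```bash
python3 - <<'E'
from ov import *
b=snap('scene','scene15'); s=ctrl.sense(); 
p=s['eef_pos'];print(p,s['force'],s['wrist_torque'],s['grip_width'])
overlay('scene15',p,(340,230,420,330),7,(25,),5,138.5,'e8',(565.5,66.5,164.5))
E
```

```text
[538.21715267  -4.28448473 300.04159258] [-0.28705647 -0.74699444 -2.96988801] [-0.14363133  0.08017327  0.02976804] 0.2790385567232402
25 face [559.6  55.5 182.5]
```

View pics/e8.png

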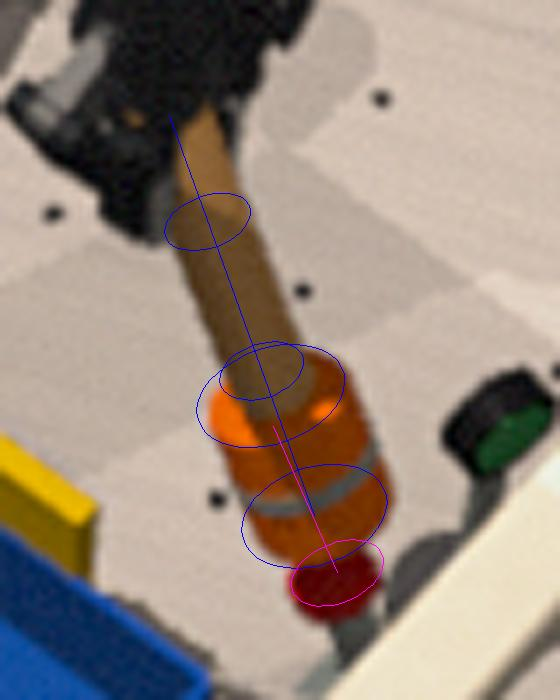

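Request:
{"method": "step_arm", "body": {
  "commands": [
    [[0.085,0.235,-0.433],0],
    [[0.059,0.165,-0.303],0],
    [[0.038,0.106,-0.195],0],
    [[0,0,0],0],
    [[0,0,0],0]
  ]
}}

```text
time_s: 17.5
eef_pos: [545.7, 16.0, 262.8]
ee_rot: [0.407, 0.579, 0.406, -0.579]
force: [-0.7, -5.5, 6.8]
grip_width: 0.278
```

```bash
python3 - <<'E'
from ov import *
b=snap('scene','scene16'); a=snap('top','top16'); s=ctrl.sense(); 
p=s['eef_pos'];print(p,s['force'],s['wrist_torque'],s['grip_width'])
crop('scene16',280,230,460,370,4.4,'e6'); crop('top16',180,120,380,290,4,'e7')
E
```

```text
[545.65150269  15.86089288 262.99819747] [-2.02975014 -4.04639783  6.70084681] [-0.75567569  0.27976468 -0.04824892] 0.27928774170728704
```

View pics/e6.png

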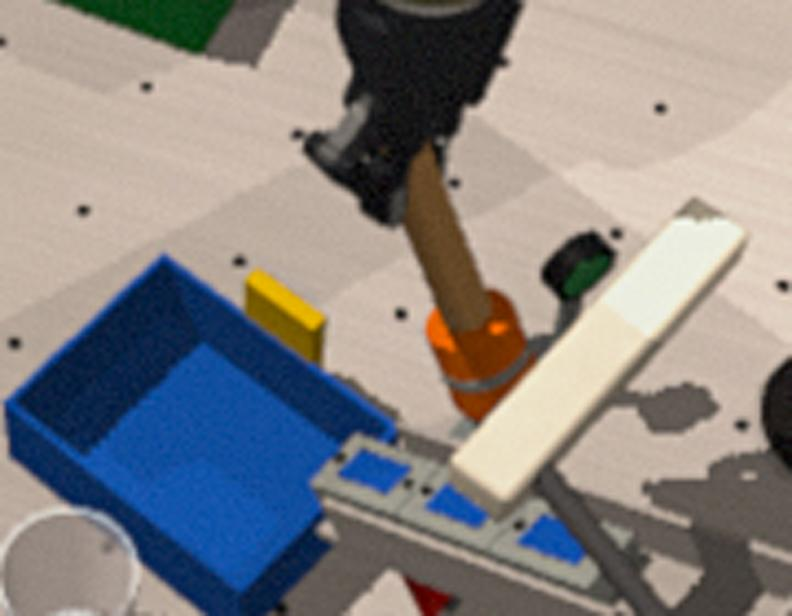

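View pics/e7.png

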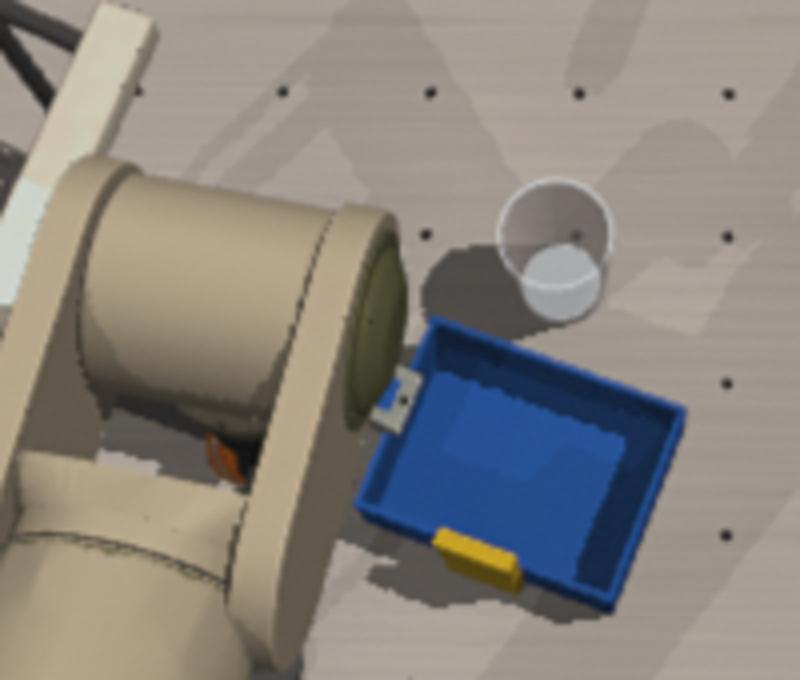

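Request:
{"method": "step_arm", "body": {
  "commands": [
    [[0.0063,0.0177,-0.0325],0],
    [[0,0,0],0]
  ]
}}

```text
time_s: 17.8
eef_pos: [545.9, 16.5, 261.6]
ee_rot: [0.407, 0.579, 0.406, -0.579]
force: [-1.8, -5.7, 7.9]
grip_width: 0.275
```

```bash
python3 - <<'E'
from ov import *
b=snap('scene','scene17'); s=ctrl.sense(); 
p=s['eef_pos'];print(p,s['force'],s['wrist_torque'],s['grip_width'])
crop('scene17',260,230,440,370,4.4,'e6')
E
```

```text
[545.89237682  16.52913151 261.69778431] [-1.91570811 -4.61452958  7.1944024 ] [-0.75853212  0.28544268  0.01600539] 0.2809990376411943
```

View pics/e6.png

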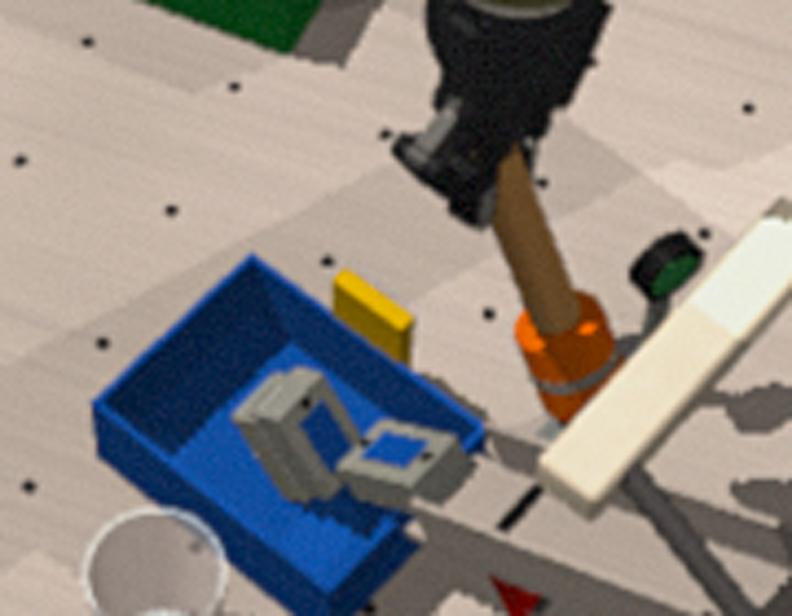

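Request:
{"method": "step_arm", "body": {
  "commands": [
    [[0.0063,0.0177,-0.0325],0],
    [[0,0,0],0]
  ]
}}

```text
time_s: 18.05
eef_pos: [546.1, 16.9, 261.1]
ee_rot: [0.408, 0.579, 0.405, -0.579]
force: [-4.2, -6.4, 12.2]
grip_width: 0.278
```

Request:
{"method": "step_arm", "body": {
  "commands": [
    [[0.0063,0.0177,-0.0325],0],
    [[0,0,0],0]
  ]
}}

```text
time_s: 18.25
eef_pos: [546.4, 17.0, 261.0]
ee_rot: [0.408, 0.579, 0.404, -0.579]
force: [-6.2, -9.7, 19.3]
grip_width: 0.278
```

Request:
{"method": "step_arm", "body": {
  "commands": [
    [[0.0063,0.0177,-0.0325],0],
    [[0,0,0],0]
  ]
}}

```text
time_s: 18.45
eef_pos: [546.6, 17.1, 260.9]
ee_rot: [0.409, 0.579, 0.404, -0.579]
force: [-9.8, -12.4, 27.2]
grip_width: 0.281
```

Request:
{"method": "step_arm", "body": {
  "commands": [
    [[0,0,0],0],
    [[0,0,0],0],
    [[0,0,0],0],
    [[0,0,0],0],
    [[0,0,0],0]
  ]
}}

```text
time_s: 18.95
eef_pos: [546.6, 17.1, 260.8]
ee_rot: [0.409, 0.579, 0.404, -0.579]
force: [-9.5, -13.2, 26.3]
grip_width: 0.277
```

```bash
python3 - <<'E'
from ov import *
b=snap('scene','scene18'); a=snap('top','top18'); s=ctrl.sense(); 
p=s['eef_pos'];print(p,s['force'],s['wrist_torque'],s['grip_width'])
crop('scene18',260,230,480,390,3.6,'e6'); crop('top18',240,170,380,290,5,'e7')
E
```

```text
[546.61196791  17.07971517 260.89632329] [ -9.6960132  -12.10568604  27.67645537] [-1.74857128  2.03904938  0.29143987] 0.2840938669970031
```

View pics/e6.png

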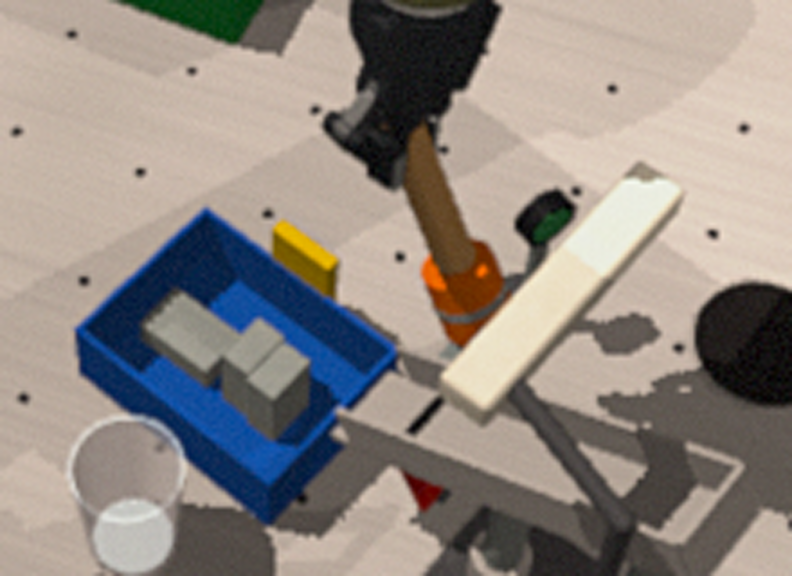

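View pics/e7.png

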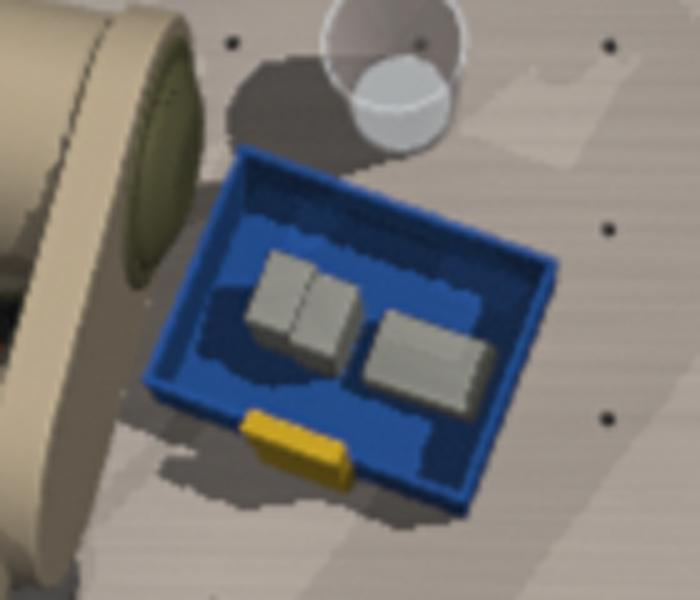

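Request:
{"method": "step_arm", "body": {
  "commands": [
    [[-0.05,-0.14,0.26],0],
    [[-0.084,-0.235,0.433],0],
    [[-0.084,-0.235,0.433],0],
    [[0,0,0.4],0],
    [[0,0,0],0]
  ]
}}

```text
time_s: 19.55
eef_pos: [538.0, -5.1, 319.0]
ee_rot: [0.407, 0.579, 0.406, -0.578]
force: [-0.2, -0.6, -3.8]
grip_width: 0.277
```

```bash
python3 - <<'E'
from ov import *
b=snap('scene','scene19'); s=ctrl.sense(); 
p=s['eef_pos'];print(p,s['force'],s['wrist_torque'],s['grip_width'])
overlay('scene19',p,(310,200,430,340),5,(25,),5,138.5,'e8',(565.5,66.5,164.5))
E
```

```text
[537.67570537  -4.93342219 317.53985419] [ 0.20176781  0.06102328 -3.50341409] [-0.12215017  0.04584373 -0.01498909] 0.2769104446177364
25 face [559.1  54.9 200. ]
```

View pics/e8.png

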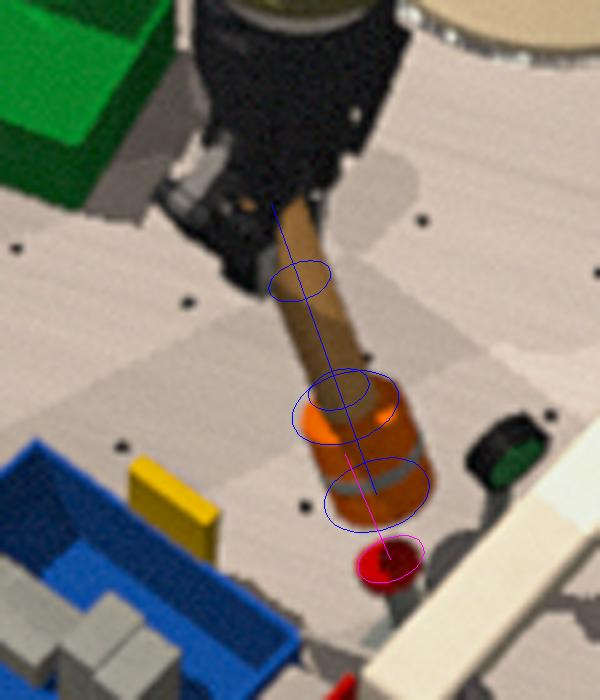

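Request:
{"method": "step_arm", "body": {
  "commands": [
    [[-0.25,0.35,0],0],
    [[-0.45,0.625,0],0],
    [[-0.45,0.625,0],0],
    [[-0.45,0.625,0],0],
    [[-0.45,0.625,0],0]
  ]
}}

```text
time_s: 20.1
eef_pos: [454.3, 110.0, 316.2]
ee_rot: [-0.406, -0.578, -0.407, 0.579]
force: [0.9, 0.4, -2.5]
grip_width: 0.276
```

Request:
{"method": "step_arm", "body": {
  "commands": [
    [[-0.45,0.625,0],0],
    [[-0.45,0.625,0],0],
    [[-0.45,0.625,-0.5],0],
    [[0,0,-0.9],0],
    [[0,0,-0.9],0]
  ]
}}

```text
time_s: 20.6
eef_pos: [400.4, 184.7, 223.7]
ee_rot: [-0.407, -0.578, -0.407, 0.578]
force: [1.0, 0.7, -2.8]
grip_width: 0.279
```

Request:
{"method": "step_arm", "body": {
  "commands": [
    [[0,0,-0.9],0],
    [[0,0,-0.8],0],
    [[0,0,-0.2],0],
    [[0,0,0],0],
    [[0,0,0],0]
  ]
}}

```text
time_s: 21.1
eef_pos: [402.2, 184.0, 150.8]
ee_rot: [0.407, 0.579, 0.406, -0.578]
force: [0.1, 0.3, -2.8]
grip_width: 0.279
```

```bash
python3 - <<'E'
from ov import *
b=snap('scene','scene20');a=snap('top','top20'); s=ctrl.sense(); 
p=s['eef_pos'];print(p,s['force'],s['wrist_torque'],s['grip_width'])
overlay('scene20',p,(410,210,530,350),5,(25,),5,138.5,'e8')
crop('top20',120,230,260,340,5.5,'e7')
E
```

```text
[402.31292552 183.96805523 151.0829443 ] [ 0.54754458 -0.19782939 -2.69046925] [-0.10178126  0.02214293  0.0375417 ] 0.28036716315757265
25 face [423.7 243.8  33.6]
```

View pics/e8.png

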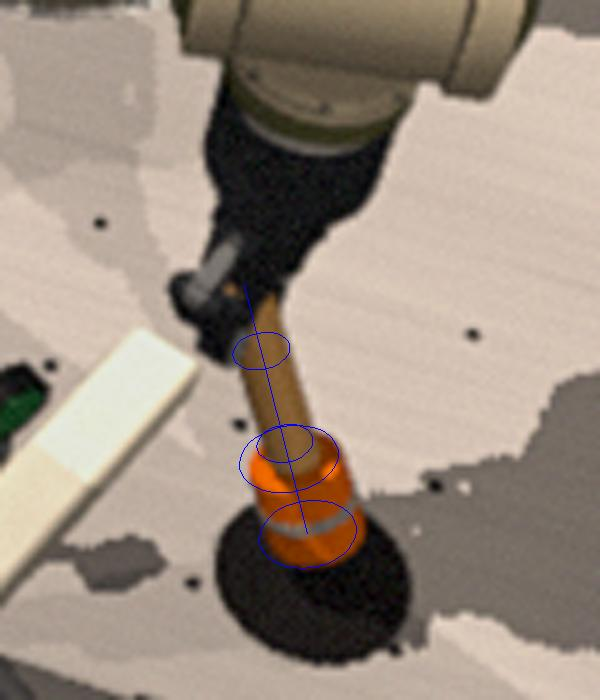

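View pics/e7.png

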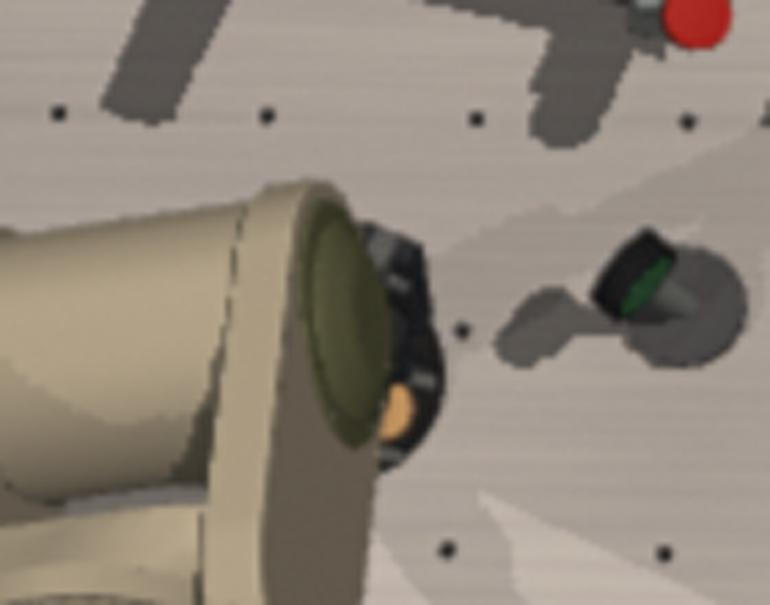

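Request:
{"method": "step_arm", "body": {
  "commands": [
    [[0,0,-0.15],0],
    [[0,0,-0.15],0],
    [[0,0,-0.1],0],
    [[0,0,0],0]
  ]
}}

```text
time_s: 21.6
eef_pos: [401.3, 183.7, 133.1]
ee_rot: [-0.406, -0.578, -0.407, 0.579]
force: [0.4, 0.4, -2.6]
grip_width: 0.279
```

Request:
{"method": "step_arm", "body": {
  "commands": [
    [[0,0,-0.05],0],
    [[0,0,0],0]
  ]
}}

```text
time_s: 21.8
eef_pos: [401.6, 183.8, 131.7]
ee_rot: [-0.406, -0.579, -0.406, 0.579]
force: [-0.3, -0.3, -2.8]
grip_width: 0.279
```

Request:
{"method": "step_arm", "body": {
  "commands": [
    [[0,0,-0.05],0],
    [[0,0,0],0]
  ]
}}

```text
time_s: 22.0
eef_pos: [401.5, 183.8, 129.6]
ee_rot: [-0.406, -0.579, -0.406, 0.579]
force: [1.2, 0.1, -2.6]
grip_width: 0.278
```

Request:
{"method": "step_arm", "body": {
  "commands": [
    [[0,0,-0.05],0],
    [[0,0,0],0]
  ]
}}

```text
time_s: 22.2
eef_pos: [401.9, 183.7, 128.5]
ee_rot: [0.407, 0.579, 0.406, -0.578]
force: [-2.6, -2.3, 7.4]
grip_width: 0.273
```

Request:
{"method": "step_arm", "body": {
  "commands": [
    [[0,0,-0.05],0],
    [[0,0,0],0]
  ]
}}

```text
time_s: 22.4
eef_pos: [402.3, 183.4, 128.0]
ee_rot: [0.407, 0.579, 0.406, -0.578]
force: [-6.8, -8.1, 25.8]
grip_width: 0.277
```

Request:
{"method": "step_arm", "body": {
  "commands": [
    [[0,0,0.06],0],
    [[0,0,0],0]
  ]
}}

```text
time_s: 22.6
eef_pos: [401.9, 183.7, 128.7]
ee_rot: [0.407, 0.579, 0.406, -0.578]
force: [-1.0, -2.2, 4.2]
grip_width: 0.278
```

Request:
{"method": "step_arm", "body": {
  "commands": [
    [[0,0,0],0],
    [[0,0,0],0],
    [[0.049,0.137,0.044],0],
    [[0.049,0.137,0.044],0],
    [[0,0,0],0]
  ],
  "gripper": 1,
  "force": 20
}}

```text
time_s: 23.1
eef_pos: [405.7, 195.4, 131.5]
ee_rot: [0.406, 0.579, 0.407, -0.578]
force: [-0.5, -0.6, -4.4]
grip_width: 0.276
```

```bash
python3 - <<'E'
from ov import *
b=snap('scene','scene21'); s=ctrl.sense(); 
p=s['eef_pos'];print(p,s['force'],s['wrist_torque'],s['grip_width'])
crop('scene21',410,210,530,350,5,'e8')
E
```

```text
[405.43894322 195.08219386 131.3688695 ] [ 0.95867634 -0.28963683 -3.26400914] [-0.15096601  0.06476846  0.01561966] 0.2798221692530666
```

View pics/e8.png

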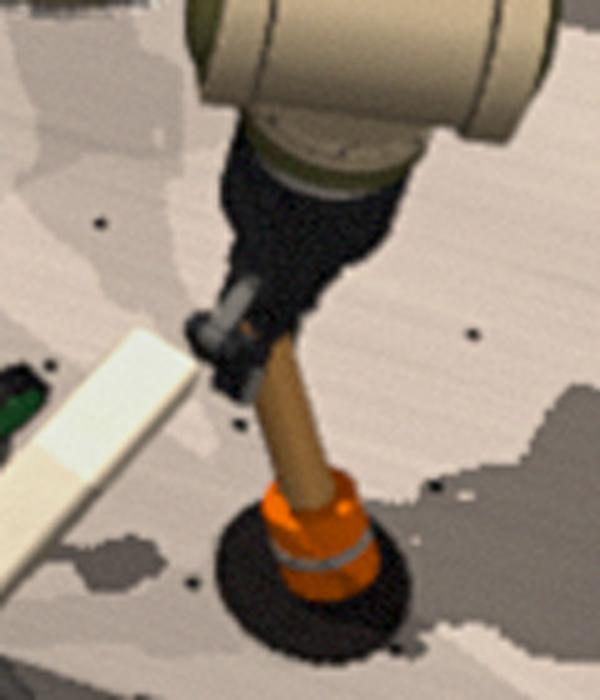

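Request:
{"method": "step_arm", "body": {
  "commands": [
    [[-0.06,-0.165,0],0],
    [[-0.06,-0.165,0],0],
    [[0,0,-0.06],0],
    [[0,0,-0.03],0],
    [[0,0,0],0]
  ]
}}

```text
time_s: 23.65
eef_pos: [400.9, 181.1, 128.7]
ee_rot: [-0.407, -0.579, -0.406, 0.579]
force: [-3.6, -2.7, 8.3]
grip_width: 0.278
```

Request:
{"method": "step_arm", "body": {
  "commands": [
    [[0,0,-0.03],0],
    [[0,0,0],0]
  ]
}}

```text
time_s: 23.85
eef_pos: [401.1, 181.0, 128.4]
ee_rot: [0.407, 0.579, 0.406, -0.578]
force: [-6.5, -6.2, 19.5]
grip_width: 0.282
```

Request:
{"method": "step_arm", "body": {
  "commands": [
    [[0.034,0.094,0],0],
    [[0.034,0.094,0.01],0],
    [[0,0,0],0]
  ]
}}

```text
time_s: 24.15
eef_pos: [404.6, 188.7, 130.3]
ee_rot: [0.408, 0.579, 0.406, -0.578]
force: [-8.2, -9.0, 32.8]
grip_width: 0.28
```

```bash
python3 - <<'E'
from ov import *
b=snap('scene','scene22'); s=ctrl.sense(); 
p=s['eef_pos'];print(p,s['force'],s['wrist_torque'],s['grip_width'],s['tau'].round(2))
crop('scene22',410,210,530,350,5,'e8')
E
```

```text
[404.59813448 188.60540954 130.24131581] [-9.09275428 -8.33773945 33.9114647 ] [-1.37263095  2.04053811  0.22948392] 0.2791670583011998 [  1.93 -22.   -16.98   1.43  -3.05   0.24]
```

View pics/e8.png

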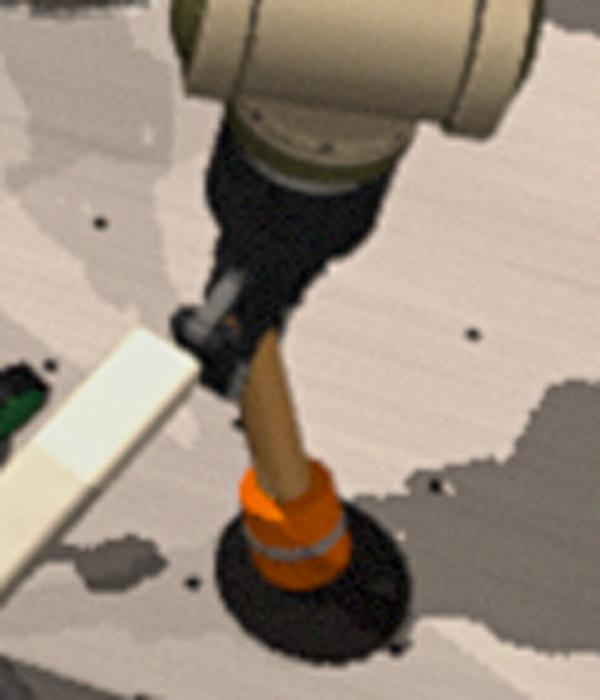

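Request:
{"method": "step_arm", "body": {
  "commands": [
    [[0.034,0.094,0.04],0],
    [[0.034,0.094,0.03],0],
    [[0.034,0.094,0.02],0],
    [[0,0,0],0]
  ]
}}

```text
time_s: 24.6
eef_pos: [408.3, 200.2, 133.0]
ee_rot: [0.407, 0.579, 0.406, -0.578]
force: [-6.3, -4.5, 23.1]
grip_width: 0.276
```

Request:
{"method": "step_arm", "body": {
  "commands": [
    [[0.034,0.094,0.02],0],
    [[0.034,0.094,0.02],0],
    [[0.034,0.094,0.01],0],
    [[0,0,0],0]
  ]
}}

```text
time_s: 25.0
eef_pos: [412.5, 211.9, 134.7]
ee_rot: [0.407, 0.579, 0.406, -0.578]
force: [-3.9, -2.7, 18.0]
grip_width: 0.278
```

```bash
python3 - <<'E'
from ov import *
b=snap('scene','scene23'); s=ctrl.sense(); 
p=s['eef_pos'];print(p,s['force'],s['wrist_torque'],s['grip_width'])
crop('scene23',410,210,530,350,5,'e8')
E
```

```text
[412.48705792 211.78050877 134.72268152] [-3.91637231 -2.76359299 17.88860619] [-0.47254017  1.05479522  0.04427521] 0.2802957049041798
```

View pics/e8.png

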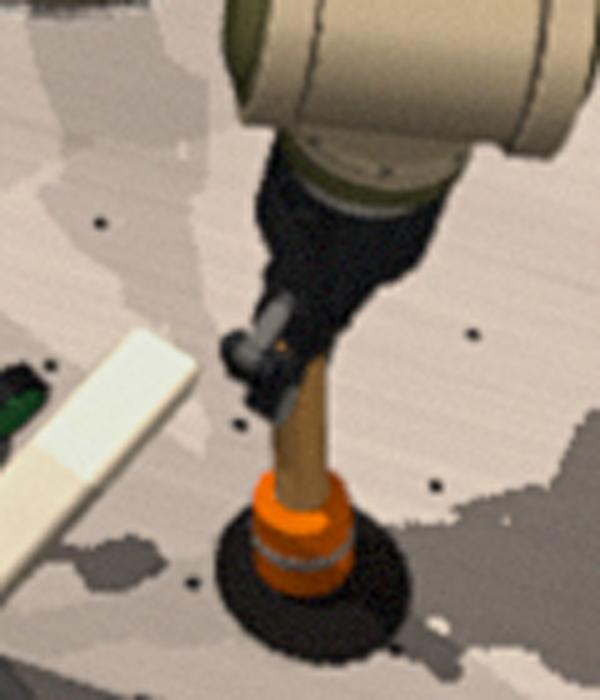

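Request:
{"method": "step_arm", "body": {
  "commands": [
    [[0.041,0.115,0.018],0],
    [[0.041,0.115,0.008],0],
    [[0.041,0.115,0.0],0],
    [[0.041,0.115,-0.003],0],
    [[0,0,0],0]
  ]
}}

```text
time_s: 25.55
eef_pos: [419.1, 230.6, 135.4]
ee_rot: [0.407, 0.58, 0.406, -0.578]
force: [-1.6, -0.4, 13.3]
grip_width: 0.274
```

```bash
python3 - <<'E'
from ov import *
b=snap('scene','scene24'); s=ctrl.sense(); 
p=s['eef_pos'];print(p,s['force'],s['wrist_torque'],s['grip_width'])
crop('scene24',410,210,530,350,5,'e8')
E
```

```text
[419.08459161 230.47940182 135.41269201] [-2.30237208 -0.2803871  12.91161606] [-0.16571476  0.73738939  0.01759112] 0.28143416253776743
```

View pics/e8.png

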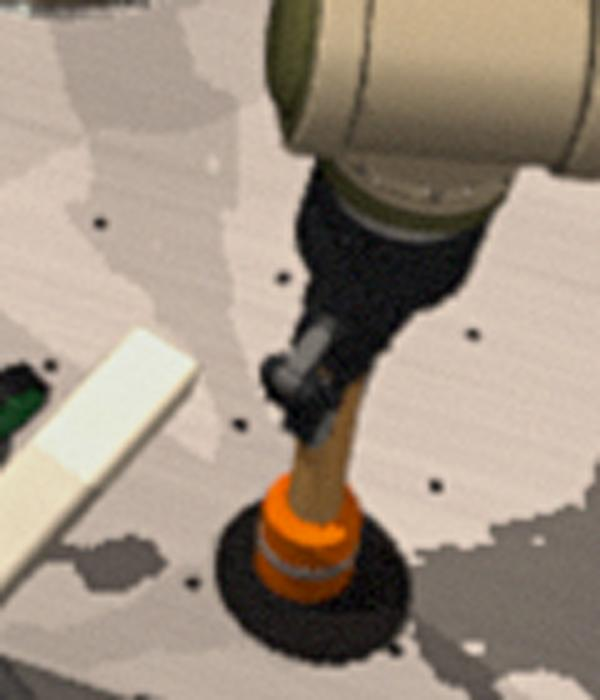

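Request:
{"method": "step_arm", "body": {
  "commands": [
    [[0.041,0.115,-0.006],0],
    [[0.041,0.115,-0.01],0],
    [[0.041,0.115,-0.012],0],
    [[0.016,0.045,-0.005],0],
    [[0,0,0],0]
  ]
}}

```text
time_s: 26.1
eef_pos: [424.6, 246.0, 134.0]
ee_rot: [0.407, 0.58, 0.406, -0.578]
force: [-2.9, 0.0, 12.3]
grip_width: 0.278
```

```bash
python3 - <<'E'
from ov import *
b=snap('scene','scene25'); a=snap('top','top25'); s=ctrl.sense(); 
p=s['eef_pos'];print(p,s['force'],s['wrist_torque'],s['grip_width'])
crop('scene25',410,210,530,350,5,'e8'); crop('top25',120,230,260,340,5.5,'e7')
E
```

```text
[424.59609679 245.92328808 134.03568189] [-2.68165138  0.20487046 11.96912504] [-0.29982075  0.52422354  0.04960146] 0.2745158903166201
```

View pics/e8.png

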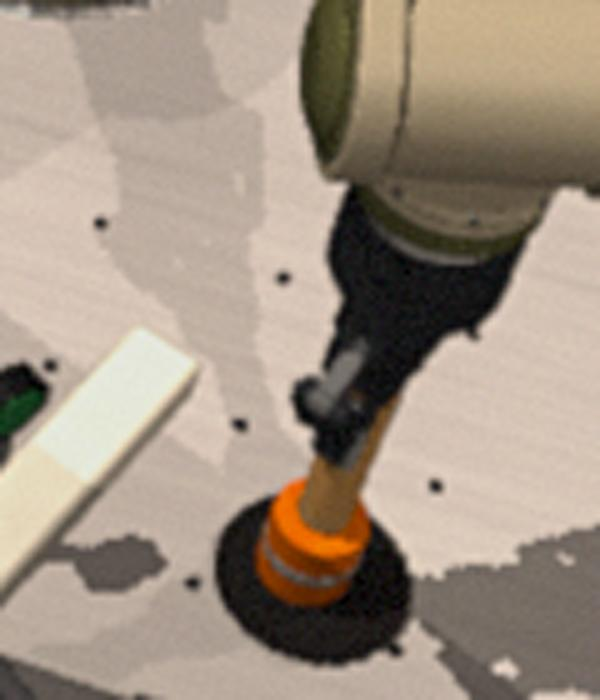

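View pics/e7.png

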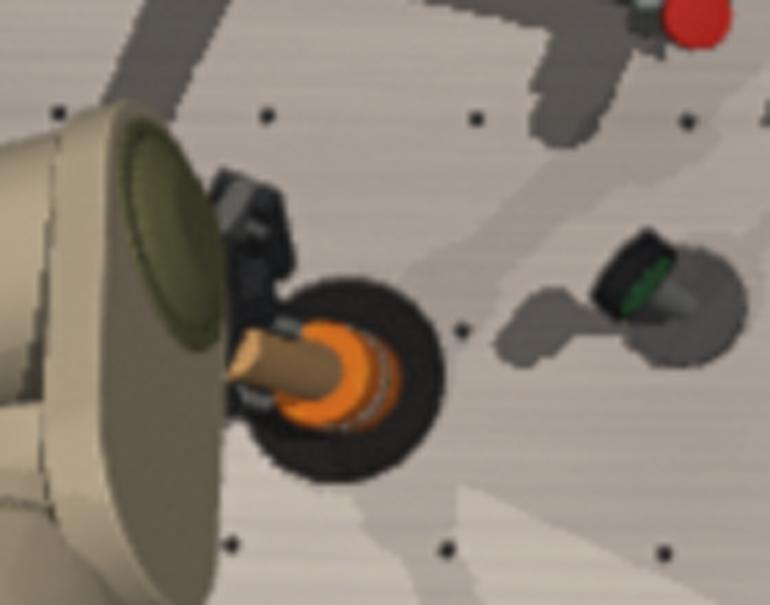

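Request:
{"method": "step_arm", "body": {
  "commands": [
    [[0.01,0.028,0.015],0],
    [[0,0,0],0]
  ]
}}

```text
time_s: 26.4
eef_pos: [424.7, 246.5, 134.0]
ee_rot: [0.407, 0.579, 0.406, -0.578]
force: [-2.2, -2.9, 8.3]
grip_width: 0.276
```

Request:
{"method": "step_arm", "body": {
  "commands": [
    [[0,0,0],0],
    [[0,0,0],0],
    [[0,0,0],0],
    [[0,0,0],0],
    [[0,0,0],0]
  ],
  "gripper": 0
}}

```text
time_s: 26.9
eef_pos: [424.1, 246.8, 133.0]
ee_rot: [-0.406, -0.579, -0.406, 0.579]
force: [0.1, 0.0, -0.1]
grip_width: 0.502
```

Request:
{"method": "step_arm", "body": {
  "commands": [
    [[0,0,0],0],
    [[0,0,0],0],
    [[0,0,0],0],
    [[0,0,0],0]
  ],
  "gripper": -1
}}

```text
time_s: 27.3
eef_pos: [424.1, 246.7, 133.1]
ee_rot: [-0.406, -0.579, -0.406, 0.579]
force: [0.2, -0.2, -0.1]
grip_width: 1.0
```

```bash
python3 - <<'E'
from ov import *
b=snap('scene','scene26'); s=ctrl.sense(); 
p=s['eef_pos'];print(p,s['force'],s['wrist_torque'],s['grip_width'])
crop('scene26',410,210,530,350,5,'e8')
E
```

```text
[424.12926738 246.75040055 133.09475659] [-0.59320183  0.4625914   0.85370329] [-0.00555677  0.03180816  0.02730707] 0.997874224985942
```

View pics/e8.png

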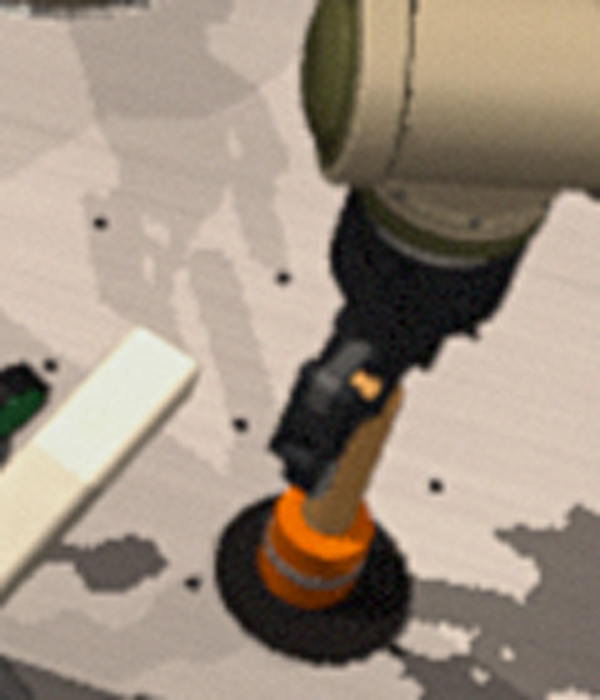

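Released, and the mallet stands. I lift straight up, then look again.

Request:
{"method": "step_arm", "body": {
  "commands": [
    [[0,0,0.3],0],
    [[0,0,0.6],0],
    [[0,0,0.9],0],
    [[0,0,0.9],0],
    [[-0.3,0,0.7],0]
  ]
}}

```text
time_s: 27.85
eef_pos: [412.7, 246.7, 272.1]
ee_rot: [0.407, 0.58, 0.406, -0.578]
force: [0.3, -0.5, 0.0]
grip_width: 0.995
```

Request:
{"method": "step_arm", "body": {
  "commands": [
    [[-0.8,0,0.5],0],
    [[-0.8,0,0],0],
    [[-0.8,0,0],0],
    [[0,0,0],0],
    [[0,0,0],0]
  ]
}}

```text
time_s: 28.35
eef_pos: [316.2, 246.8, 290.1]
ee_rot: [0.407, 0.579, 0.406, -0.578]
force: [0.0, 0.8, 0.4]
grip_width: 1.0
```

```bash
python3 - <<'E'
from ov import *
b=snap('scene','scene27'); a=snap('top','top27'); s=ctrl.sense(); 
p=s['eef_pos'];print(s['time_s'],p,s['force'],s['dq'].round(3))
crop('top27',140,240,270,330,6,'e7')
E
```

```text
28.45 [316.83386554 246.73294749 289.43520807] [ 0.39701678  0.85535913 -0.58302637] [-0.004  0.011  0.     0.001 -0.001  0.001]
```

View pics/scene27.png

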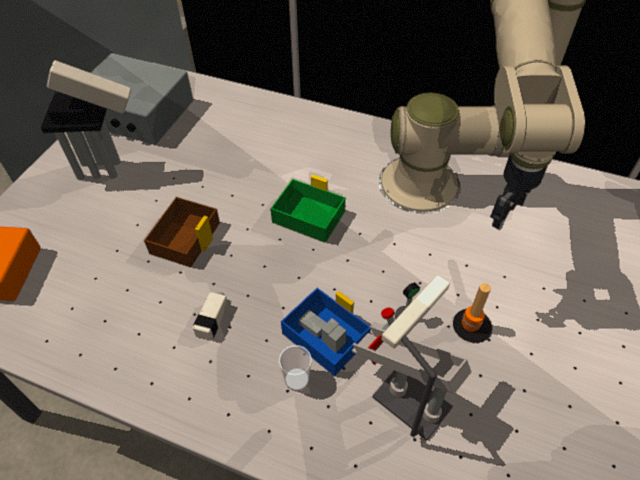

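View pics/top27.png

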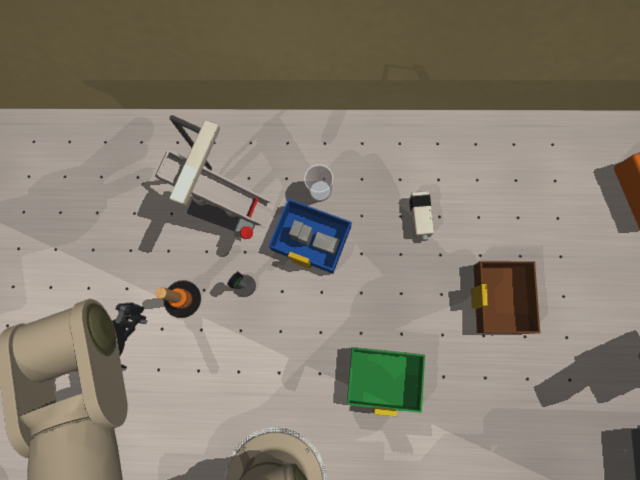

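View pics/e7.png

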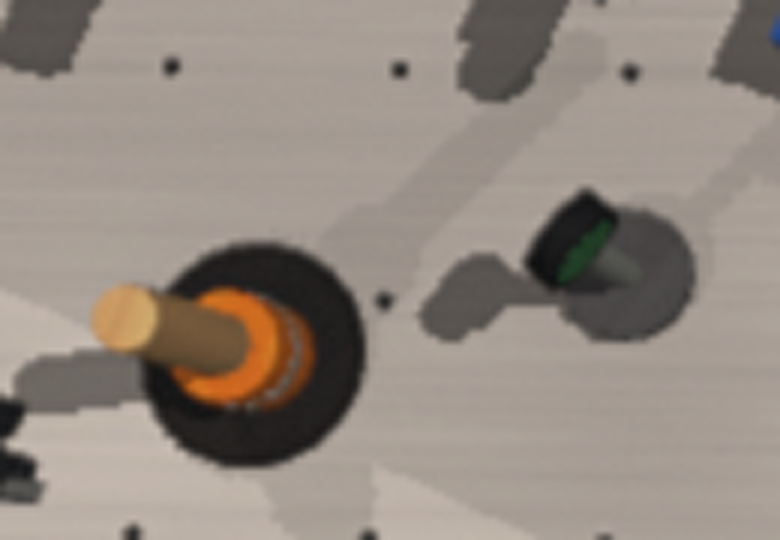

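```bash
python3 - <<'E' | tail -3
from rel import *
crop('scene27',440,260,520,350,6,'g1')
T=load('top27');S=load('scene27')
im=cv2.imread('pics/scene27.png');hsv=cv2.cvtColor(im,cv2.COLOR_BGR2HSV)[275:300,470:505]
m=(hsv[...,2]>200)&(hsv[...,1]>90)&(hsv[...,0]<22); ys,xs=np.nonzero(m); ps=(xs.mean()+470,ys.mean()+275)
f=lambda p:np.r_[proj(T,[*p,166])-(140+125/6,240+318/6),proj(S,[*p,166])-ps]
o=least_squares(f,[420,250]); print('mallet',o.x,o.fun.round(2),'vs pad [426,252.4]')
b=[atz(T,*p,60) for p in((287,202.5),(351,217.5),(334,271.5),(270,236.5))]; print('tray top',np.mean(b,0))
c=np.load('chute.npy'); print('dist mouth',np.linalg.norm(np.mean(b,0)[:2]-c[:2]))
E
```

```text
mallet [424.60882961 247.32087945] [-0.64 -0.58 -0.41 -0.79] vs pad [426,252.4]
tray top [590.59805808 -74.15424833  60.        ]
dist mouth 102.57458479335763
```

View pics/g1.png

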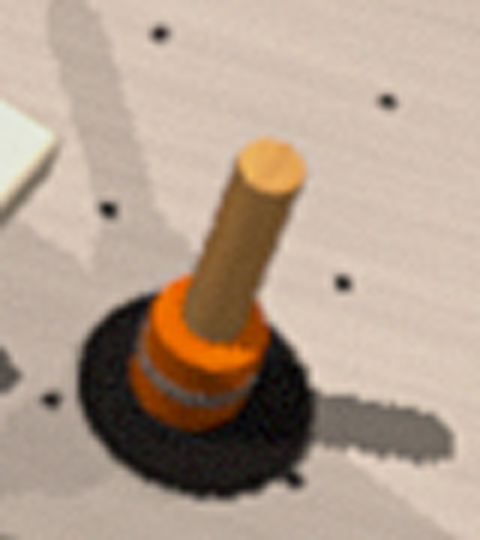

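The mallet stands upright about 5 mm from the pad's centre. The pin and gate are up, the three blocks are at rest in the tray about 103 mm from the mouth, the bystanders have not moved, and the arm is clear. I'm handing in.

```bash
python3 -c "
from rig import ticket; print(ticket.finish_job())"
```

```text
the job is handed in; nothing more can be done
None
```

The job is handed in at about 28.5 s of the 72 s allowed, and every check I could make passed; the hand-in itself reports no verdict.

- **Tray:** I carried the blue tray by its tab to the chute's mouth and let go of it. At the end its middle measured about 103 mm from the mouth.
- **Tilting the mallet:** The tool can only turn about the vertical, so I leaned the mallet in a light grip by pivoting its head's edge on the pad.
- **Pin:** After one slow touch to find the contact height, I struck the pin along its axis at roughly 0.1–0.2 m/s commanded. I then pressed on to the hard stop, where the push rose to about 27 N, and held it there until all three blocks were in the tray.
- **Mallet back:** I stood it upright again by pivoting on the pad. The first try slid without turning, so I set it back and pressed harder. It ended about 5 mm from the pad's centre.

The last pictures showed:
- the pin and gate up again
- all three blocks inside the tray, two of them apparently standing on end
- the cup, lens post and laser box where they were
- the gripper open and clear of everything

Two measurements were less certain:
- **Camera agreement:** The two cameras disagreed by about 4–6 mm. I used a joint fit and checked it against touch.
- **Mallet's lean:** The picture put it at about 25 degrees and the touch-down height at about 30. Either is within 15 degrees of the pin's axis.

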